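# Sort the rack clips and emboss their tag

### The job

Closing time at the postcard stand: lay the rack clips that are ratcheted shut in the blue tray and those that stand open in the yellow tray, leaving their jaws as they are. When all are sorted, lay the wooden tag flat on the middle of the press's anvil, push the pedal down to its stop for a second so that the die presses the tag, let the pedal come up, and lay the tag in the blue tray with the shut clips. Leave the lighthouse, mug and postcards where they stand.

Things in the scene. Friction and masses are not known exactly. Their poses are not given: they have to be found in the camera images.
- clip1: ratchet clip, lying flat: two crossed bars, blue and orange, 100 mm long, 8 wide and high; over the pivot a black housing 24 (x) by 18 (y) mm, 8 to 34 mm above the underside, fixed to the blue bar, on a 28 mm disc: grip it across its 18 mm, fingertips above the bars. Origin: under the pivot, on the underside; x along the blue bar to the rubber-faced jaws; z up. 110 g
- jaw1 (a joint): jaw of clip1: angle (rad) between its two halves; about 0 = ratcheted shut (bars side by side), 0.4 to 0.6 = open (bars spread as an X). Stiff: it stays as it is unless a bar is pushed
- clip2: ratchet clip, lying flat: two crossed bars, blue and orange, 100 mm long, 8 wide and high; over the pivot a black housing 24 (x) by 18 (y) mm, 8 to 34 mm above the underside, fixed to the blue bar, on a 28 mm disc: grip it across its 18 mm, fingertips above the bars. Origin: under the pivot, on the underside; x along the blue bar to the rubber-faced jaws; z up. 110 g
- jaw2 (a joint): jaw of clip2: angle (rad) between its two halves; about 0 = ratcheted shut (bars side by side), 0.4 to 0.6 = open (bars spread as an X). Stiff: it stays as it is unless a bar is pushed
- clip3: ratchet clip, lying flat: two crossed bars, blue and orange, 100 mm long, 8 wide and high; over the pivot a black housing 24 (x) by 18 (y) mm, 8 to 34 mm above the underside, fixed to the blue bar, on a 28 mm disc: grip it across its 18 mm, fingertips above the bars. Origin: under the pivot, on the underside; x along the blue bar to the rubber-faced jaws; z up. 110 g
- jaw3 (a joint): jaw of clip3: angle (rad) between its two halves; about 0 = ratcheted shut (bars side by side), 0.4 to 0.6 = open (bars spread as an X). Stiff: it stays as it is unless a bar is pushed
- clip4: ratchet clip, lying flat: two crossed bars, blue and orange, 100 mm long, 8 wide and high; over the pivot a black housing 24 (x) by 18 (y) mm, 8 to 34 mm above the underside, fixed to the blue bar, on a 28 mm disc: grip it across its 18 mm, fingertips above the bars. Origin: under the pivot, on the underside; x along the blue bar to the rubber-faced jaws; z up. 110 g
- jaw4 (a joint): jaw of clip4: angle (rad) between its two halves; about 0 = ratcheted shut (bars side by side), 0.4 to 0.6 = open (bars spread as an X). Stiff: it stays as it is unless a bar is pushed
- clip5: ratchet clip, lying flat: two crossed bars, blue and orange, 100 mm long, 8 wide and high; over the pivot a black housing 24 (x) by 18 (y) mm, 8 to 34 mm above the underside, fixed to the blue bar, on a 28 mm disc: grip it across its 18 mm, fingertips above the bars. Origin: under the pivot, on the underside; x along the blue bar to the rubber-faced jaws; z up. 110 g
- jaw5 (a joint): jaw of clip5: angle (rad) between its two halves; about 0 = ratcheted shut (bars side by side), 0.4 to 0.6 = open (bars spread as an X). Stiff: it stays as it is unless a bar is pushed
- clip6: ratchet clip, lying flat: two crossed bars, blue and orange, 100 mm long, 8 wide and high; over the pivot a black housing 24 (x) by 18 (y) mm, 8 to 34 mm above the underside, fixed to the blue bar, on a 28 mm disc: grip it across its 18 mm, fingertips above the bars. Origin: under the pivot, on the underside; x along the blue bar to the rubber-faced jaws; z up. 110 g
- jaw6 (a joint): jaw of clip6: angle (rad) between its two halves; about 0 = ratcheted shut (bars side by side), 0.4 to 0.6 = open (bars spread as an X). Stiff: it stays as it is unless a bar is pushed
- blue_tray: blue open plastic tray for the shut clips and the tag, fixed to the counter, 143 (x) by 212 (y) mm outside, 22 mm high, walls and floor 4 mm thick. Origin: centre of its underside
- yellow_tray: yellow open plastic tray for the open clips, fixed to the counter, 143 (x) by 212 (y) mm outside, 22 mm high, walls and floor 4 mm thick. Origin: centre of its underside
- press: green embossing press, fixed. Origin: underside, below the anvil's middle; x points away from the pedal. Base 20 mm high, x -185 to 115 mm, 120 wide; anvil 70 (x) by 60 (y) mm, top 50 mm up. A lever hinged at x 95 mm, 80 mm up, stands upright (to 192 mm) when the pedal is up and swings over onto the anvil as it goes down
- anvil (a point): centre of the anvil's top face, 50 mm above the counter; axes as the press
- die: brass sprung die on the lever, face 24 by 26 mm; with the pedal at its stop it is centred on the anvil, face 6 mm above it if empty, so it presses on a 12 mm tag (about 1 N). Origin: centre of its back
- pedal (a joint): spring pedal of the press: 0 = up, 0.349 rad = at its stop, down. It springs back when let go; at the tread it takes 2 to 4 N on the way, then 8 to 14 N in the last few mm, where the die bears on the tag
- tread (a point): point on the upper face of the pedal's red tread, 90 mm from the pedal's hinge (hinge at press x -65 mm, 30 mm up); tread 60 mm wide; the point sinks from about 68 to 38 mm above the counter as the pedal goes down, and shifts 8 mm towards press -x
- tag: light wooden tag, block 50 (x) by 36 (y) by 12 (z) mm, loose, 40 g, a dark dot on top near one end. Origin: centre of its underside. Grip across the 36 mm
- lighthouse: white ornament lighthouse, 60 mm wide, 84 mm high, standing beyond the work; leave alone. Origin: centre of its underside
- mug: blue mug, 70 mm wide, 70 mm high; leave alone. Origin: centre of its underside
- card_stack: stack of postcards, 105 (x) by 148 (y) by 30 mm; leave alone. Origin: centre of its underside
There are look-alikes about, which are no part of the job. Leave any purple look-alike of the clip1 alone.

How it is judged:
By the outcome, as a careful person would: the job done as asked, in the order asked, and still so for the second after the job is handed in, with the robot touching nothing.
Of clip1, clip2, clip3, clip4, clip5, clip6 only 4 to 6 are there at a start; the rules pass over those that are not, and their reading is None.
At some moment in a run one of clip1, clip2, clip3, clip4, clip5, clip6, tag may be knocked a few centimetres aside while the robot is not near it.
Once in a run the grip may slacken for a moment while it holds something.
It also fails if it takes over 210 s, if anything falls off the work surface, if the arm or the gripper's body presses on something with over 40 N, if the wrist force passes 120 N, or if a joint passes its speed limit or range.

### The arm

A 6-joint arm with a two-finger parallel gripper is mounted at the origin on the work surface. World frame = base frame: x ahead of the robot, y to its left, z up, the work surface at z = 0. Lengths are in mm, angles in rad, forces in N, time in s.
With the tool pointing down it reaches from about 275 to 1000 mm from the base axis. Payload 8.4 kg.
Tool frame: the origin (TCP) lies at the centre of the arm's flange, where the gripper is bolted on; the fingertips stand r.tip_extent ahead of it and the grasp point (between the pads) lies 155 mm ahead of it (r.tip_extent is the distance from the TCP to the fingertips, in mm); z points along the fingers, y is the direction in which the jaws open and shut (so a half turn about z gives the same grasp; the last joint's range is limited). The gripper opens to 85 mm and grips with 20 to 120 N. Pads are 22 mm wide; open, the fingers measure 114 mm over their backs; the gripper's body (76 mm by 85 mm) begins 54 mm behind the grasp point. The pads swing forward as they close: fully open they stand 13 mm farther back than shut.
Start: joints at [-1.32, 0.353, 1.633, -0, 1.155, -0.002], TCP at [156.321, -605.139, 404.681] pointing down, gripper open.
Joint ranges: [-2.63, 2.63], [-0.92, 2.1], [0.06, 2.66], [-1.3, 4.44], [0, 2.69], [-3.02, 3.02]. Speed limits (rad/s): [2.22, 2.22, 2.79, 3.14, 3.14, 3.14].

### API

Orientations are given as [roll, pitch, yaw] about the fixed x, y, z axes, in that order (R = Rz(yaw) Ry(pitch) Rx(roll)).
In Python, from rig import sense, grab_frame, job, r gives the robot as it stands. The module is installed in compiled form; this text tells all that it offers.
- The arm moves only by the shell command python3 -m creep 'ROWS' [FORCE]. ROWS is JSON, a list of rows, each a list of 7 numbers: the turn, a rotation vector about the tool's x, y, z in rad, then the shift along the tool's x, y, z in mm, then the closure, from 0 (fully open) to 1 (shut). In form: [[wx, wy, wz, dx, dy, dz, fingers], ...]. A call has 1 to 10 rows; each row shifts and turns the pose as measured when the row begins, along the tool's axes as they then stand; what a row does not reach is not made up. A row lasts 1/12 s, in which the tool goes at most 41.7 mm and 7.16 degrees, less where a joint would pass 70% of its speed; a pose out of reach is approached as far as the arm can. A call with a gripper value outside its range is refused whole. The fingers move at their own pace and stop on an object; FORCE is the grip in N (left out, the last holds). Time passes only in rows, so rows that do not move let the fingers close. It gives the time, the measured TCP pose, the force and the opening at its end, in the units of the state.
- sense(): the state, without advancing time (a new reading comes with each control period).
- grab_frame(name): name is "scene" or "top" or "wrist"; returns a dict with "color" (480x640x3 uint8, red, green, blue), "mtx" (3x3 intrinsics, pixels), "T" (4x4, takes a point from camera to world coordinates). Camera axes: x right, y down, z forward; pixel columns grow to the right and rows downward; lengths in mm; the calibration is good to about 2 mm. A picture is of the moment at which its call begins. There is no depth.
- job.sign_off(): hands the job in, once; it reports no verdict.
The state is a dict: "clock": time; "qpos": joint angles; "qvel": joint speeds; "joint_efforts": joint torques, N m; "eef_pos": TCP position; "tcp_rot": TCP orientation; "contact_force": force on the tool from outside, world axes, zero at the start; "wrist_torque": the same for the moment, N m; "opening": opening from 0.0 (shut) to 1.0 (fully open).
Only numpy, scipy, OpenCV 4.12 (cv2) and the standard library are available. Lean on these libraries where they do the work, as an engineer would, in place of code of your own. Each camera call takes 0.05 s, during which the arm holds its last target.

## Working session

There is one attempt and no reset: what is moved stays moved. The work goes in short steps, Python scripts to look and compute and a shell command to move; the robot and the scene stay as the last step left them, time stands still between calls to the robot, and variables do not carry over. Pictures are saved under pics/ and viewed, and the job is handed in when it is done.

```bash
mkdir -p pics; cat > h.py <<'E'
import numpy as np, cv2
from rig import sense, grab_frame, job, r
def shot(name, fn):
    f=grab_frame(name); cv2.imwrite('pics/'+fn+'.png', f['color'][:,:,::-1]); np.savez('pics/'+fn+'.npz',**{k:np.array(v) for k,v in f.items()}); return f
def ray(f,u,v,z):
    K=np.array(f['mtx']);T=np.array(f['T']);d=T[:3,:3]@np.linalg.inv(K)@np.array([u,v,1.]);o=T[:3,3]
    return o+d*(z-o[2])/d[2]
def proj(f,p):
    K=np.array(f['mtx']);T=np.array(f['T']);c=T[:3,:3].T@(np.array(p)-T[:3,3]);q=K@c
    return q[:2]/q[2]
E
python3 - <<'E'
from h import *
np.set_printoptions(precision=3,suppress=True)
print(sense()); print(r.tip_extent)
for n in('scene','top','wrist'):
    f=shot(n,n+'0'); print(n,f['mtx'],f['T'])
E
```

```text
{'clock': 0.0, 'qpos': array([-1.32 ,  0.354,  1.634, -0.   ,  1.155, -0.002]), 'qvel': array([-0.001, -0.   , -0.001,  0.001, -0.001, -0.001]), 'joint_efforts': array([  0.002, -60.524, -34.208,   0.   ,   0.009,   0.   ]), 'eef_pos': array([ 156.255, -604.921,  403.96 ]), 'tcp_rot': array([-3.14 ,  0.   ,  0.253]), 'contact_force': array([-0.091,  0.406,  0.117]), 'wrist_torque': array([0.002, 0.006, 0.049]), 'opening': 0.9999598084287241}
173.4
scene [[548.556   0.    323.221]
 [  0.    548.556 238.898]
 [  0.      0.      1.   ]] [[  -0.783    0.339   -0.522 1199.295]
 [   0.623    0.435   -0.65   722.097]
 [   0.007   -0.834   -0.552  774.405]
 [   0.       0.       0.       1.   ]]
top [[543.494   0.    316.231]
 [  0.    543.494 243.684]
 [  0.      0.      1.   ]] [[  -0.008   -0.984    0.177  352.409]
 [  -1.       0.004   -0.022  -24.335]
 [   0.021   -0.177   -0.984 1480.767]
 [   0.       0.       0.       1.   ]]
wrist [[412.672   0.    321.918]
 [  0.    412.672 234.472]
 [  0.      0.      1.   ]] [[   0.25    -0.919   -0.304  233.911]
 [  -0.968   -0.238   -0.078 -583.531]
 [  -0.001    0.314   -0.95   372.652]
 [   0.       0.       0.       1.   ]]
```

View pics/top0.png

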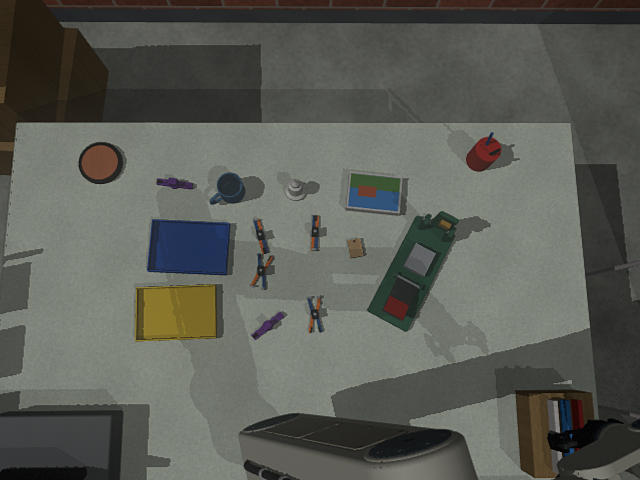

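View pics/scene0.png

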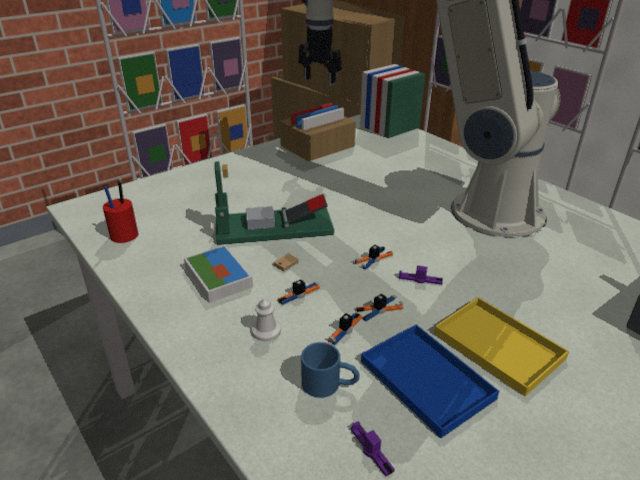

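View pics/wrist0.png

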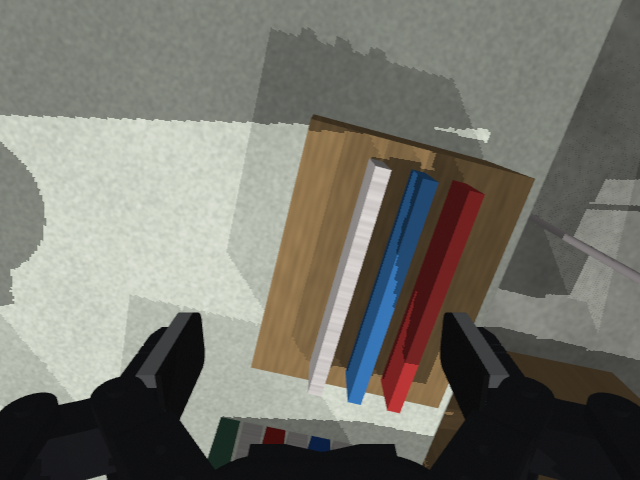

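The top view shows four clips, at about (261,236), (262,271), (315,232) and (316,314). The tag is at (356,247), the press is on the right, the trays are on the left, and the two purple decoys are at (176,183) and (268,325). I'll zoom in and measure.

```bash
python3 - <<'E'
from h import *
np.set_printoptions(precision=1,suppress=True)
f=dict(np.load('pics/top0.npz'))
c=f['color'][:,:,::-1]
z=cv2.resize(c[200:345,235:375],None,fx=5,fy=4.1,interpolation=cv2.INTER_CUBIC)
z=cv2.resize(c[200:345,235:375],None,fx=4.1,fy=4.1,interpolation=cv2.INTER_CUBIC)
cv2.imwrite('pics/topz.png',z)
for n,u,v,h in [('c261',261,236,34),('c262',262,271,34),('c315',315,232,34),('c316',316,314,34),('tag',356,247,12),('mug',230,185,70),('light',296,187,84),('purp',268,325,20),('anvil',420,260,50)]: print(n,ray(f,u,v,h))
for n,P in [('blue',[(150,220),(230,222),(228,275),(148,271)]),('yel',[(137,287),(220,285),(221,338),(136,341)]),('press',[(410,216),(458,214),(408,330),(368,312)]),('anvil',[(416,243),(434,251),(423,276),(405,268)])]:
  print(n,[ray(f,u,v,{'blue':22,'yel':22,'press':20,'anvil':50}[n])[:2] for u,v in P])
E
```

```text
c261 [633.9  92.4  34. ]
c262 [538.5  88.8  34. ]
c315 [644.3 -53.9  34. ]
c316 [423.2 -54.8  34. ]
tag [ 606.3 -166.6   12. ]
mug [766.5 173.8  70. ]
light [756.5  -3.3  84. ]
purp [395.8  72.7  20. ]
anvil [ 563.7 -333.5   50. ]
blue [array([682. , 396.3]), array([675.6, 178.4]), array([529.7, 180.9]), array([541.7, 395.3])]
yel [array([498.9, 422.5]), array([502.9, 201.8]), array([362.8, 195.9]), array([356.9, 418.1])]
press [array([ 691.2, -317.4]), array([ 696.5, -451.3]), array([ 379.8, -299.9]), array([ 428.2, -194.3])]
anvil [array([ 609.9, -324.7]), array([ 587.8, -372.2]), array([ 520.6, -339.7]), array([ 542.3, -292.5])]
```

View pics/topz.png

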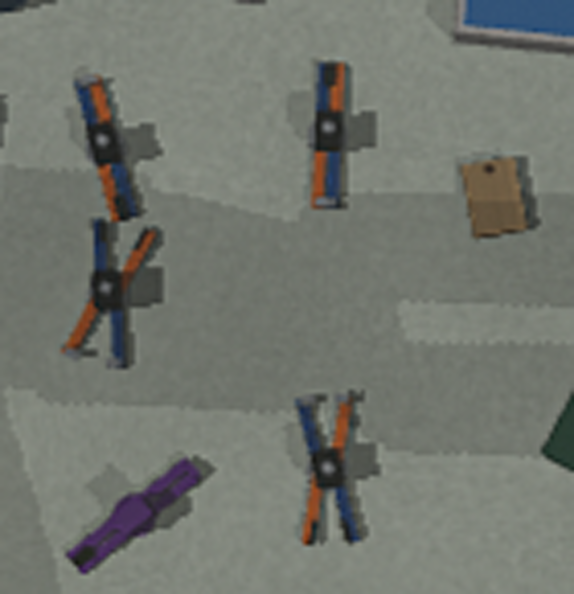

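```bash
cat >> h.py <<'E'
def Rm(e):
    from scipy.spatial.transform import Rotation as R
    return R.from_euler('xyz',e)
def to(x,y,z,yaw=None):
    "tool-frame shift (after turning to yaw) and turn left"
    s=sense();p=s['eef_pos'];e=s['tcp_rot'];y0=e[2]
    if yaw is None: yaw=y0
    from scipy.spatial.transform import Rotation as R
    T=R.from_euler('xyz',[np.pi,0,yaw]);
    t=(R.from_euler('xyz',e).inv()*T).as_rotvec()
    d=np.array([x,y,z])-p
    print('at',p.round(1),'rot',e.round(3),'turn',t.round(3),'shift in target-axes',T.inv().apply(d).round(1),'in current axes',R.from_euler('xyz',e).inv().apply(d).round(1),'open',round(s['opening'],3),'F',s['contact_force'].round(1),'t',round(s['clock'],2),'q6',s['qpos'][5].round(2))
E
python3 -m creep '[[0,0,0.125,0,0,0,0],[0,0,0.125,0,0,0,0],[0,0,0,20,-32,0,0],[0,0,0,20,-32,0,0],[0,0,0,20,-32,0,0],[0,0,0,20,-32,0,0],[0,0,0,20,-32,0,0],[0,0,0,20,-32,0,0],[0,0,0,20,-32,0,0],[0,0,0,20,-32,0,0]]'
python3 -c "
from h import *
to(560,20,420,0)"
```

```text
clock: 0.98
eef_pos: [319.9, -345.1, 400.9]
tcp_rot: [-3.14, 0.002, -0.02]
contact_force: [2.1, -0.8, 0.1]
opening: 1.001
at [ 319.9 -345.1  400.9] rot [-3.14e+00  2.00e-03 -2.00e-02] turn [-0.001  0.002 -0.02 ] shift in target-axes [ 240.1 -365.1  -19.1] in current axes [ 232.9 -369.8  -19.1] open 1.001 F [ 2.1 -0.8  0.1] t 0.98 q6 0.76
```

```bash

python3 -m creep '[[0,0,-0.02,22,-34,-2,0],[0,0,0,22,-34,-2,0],[0,0,0,22,-34,-2,0],[0,0,0,22,-34,-2,0],[0,0,0,22,-34,-2,0],[0,0,0,22,-34,-2,0],[0,0,0,22,-34,-2,0],[0,0,0,22,-34,-2,0],[0,0,0,22,-34,-2,0],[0,0,0,22,-34,-2,0]]'
python3 -m creep '[[0,0,0,10,-15,0,0],[0,0,0,0,0,0,0],[0,0,0,0,0,0,0]]'
python3 -c "
from h import *
f=shot('wrist','w1');g=shot('top','t1')
to(560,20,420,0)"
```

```text
clock: 1.82
eef_pos: [541.6, 7.6, 421.4]
tcp_rot: [-3.141, 0.001, 0.0]
contact_force: [0.9, 0.3, 0.6]
opening: 0.997
clock: 2.07
eef_pos: [555.1, 30.3, 421.1]
tcp_rot: [-3.139, -0.0, 0.008]
contact_force: [-0.5, -0.9, -0.3]
opening: 0.996
at [554.5  29.1 421.1] rot [-3.139  0.     0.006] turn [-0.003  0.     0.006] shift in target-axes [5.5 9.1 1.1] in current axes [5.4 9.1 1.1] open 1.001 F [ 0.3 -0.3  0.2] t 2.17 q6 1.61
```

View pics/w1.png

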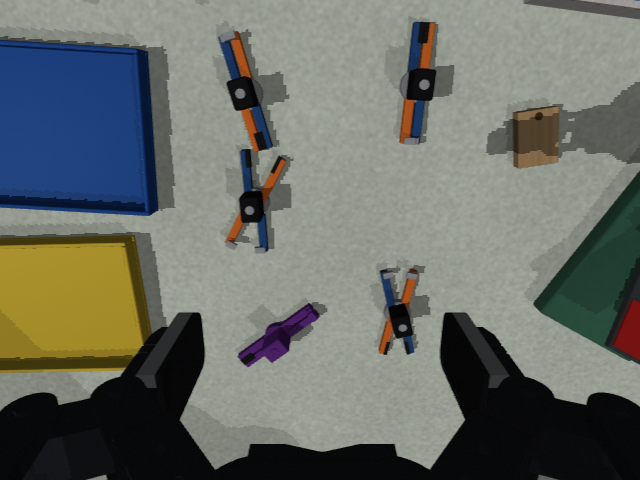

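```bash
cat >> h.py <<'E'
def clips(f,verbose=True):
    c=np.array(f['color'])[:,:,::-1].copy(); hsv=cv2.cvtColor(c,cv2.COLOR_BGR2HSV)
    H,S,V=[hsv[:,:,i].astype(int) for i in range(3)]
    org=((H>5)&(H<18)&(S>170)&(V>60)).astype(np.uint8)
    blu=((H>98)&(H<118)&(S>110)&(V>30)).astype(np.uint8)
    blk=((V<50)).astype(np.uint8)
    n,L,st,ce=cv2.connectedComponentsWithStats(cv2.dilate(org|blu|blk,np.ones((3,3))))
    out=[]
    for i in range(1,n):
        m=L==i
        o=m&(org>0); b=m&(blu>0)
        if o.sum()<30 or b.sum()<30 or b.sum()>4000: continue
        def ax(mm):
            v,u=np.nonzero(mm); P=np.array([ray(f,a,b_,8)[:2] for a,b_ in zip(u,v)])
            r_=cv2.minAreaRect(P.astype(np.float32)); mu=P.mean(0); w,E=np.linalg.eigh(np.cov((P-mu).T)); d=E[:,1]
            l=(P-mu)@d
            return np.array(r_[0]),np.degrees(np.arctan2(d[1],d[0]))%180,l.max()-l.min()
        print('blob',ce[i].round(0),'blue',*[np.round(x,1) for x in ax(b)],'orange',*[np.round(x,1) for x in ax(o)])
E
python3 - <<'E'
from h import *
f=dict(np.load('pics/w1.npz'))
clips(f)
for u,v in [(240,93),(249,210),(424,84),(403,328)]: print('dot',ray(f,u,v,34).round(1))
c=f['color'][:,:,::-1]
a=[cv2.resize(c[v-70:v+70,u-50:u+50],None,fx=4,fy=4,interpolation=cv2.INTER_CUBIC) for u,v in [(245,90),(252,200),(420,84),(400,312)]] 
cv2.imwrite('pics/w1z.png',cv2.resize(np.hstack(a),(800,280*1)))
E
```

```text
blob [418.  80.] blue [647.6 -48.6] 6.2 97.7 orange [646.9 -48.6] 167.8 99.8
blob [245.  93.] blue [638.6  99. ] 24.4 99.2 orange [638.7  99.3] 6.3 99.9
blob [254. 199.] blue [540.7  96.6] 12.1 99.9 orange [540.8  95.5] 143.4 99.3
blob [397. 315.] blue [424.1 -45.6] 22.5 102.2 orange [419.6 -45.4] 160.6 90.7
dot [638.8  99.9  34. ]
dot [540.3  97.2  34. ]
dot [646.9 -49.6  34. ]
dot [422.  -48.2  34. ]
```

View pics/w1z.png

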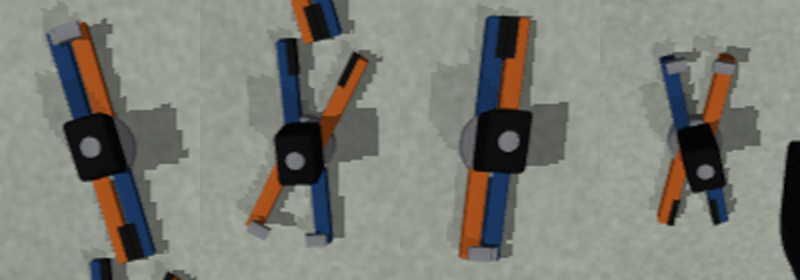

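```bash
cat >> h.py <<'E'
def halves(f,x,y,rad=60):
    "angles of each half of blue and orange bars of clip at x,y; jaw end by grey tip left to the eye"
    c=np.array(f['color'])[:,:,::-1].copy(); hsv=cv2.cvtColor(c,cv2.COLOR_BGR2HSV)
    H,S,V=[hsv[:,:,i].astype(int) for i in range(3)]
    for n,m in (('blue',(H>98)&(H<118)&(S>110)&(V>30)),('orange',(H>5)&(H<18)&(S>150)&(V>50))):
        v,u=np.nonzero(m)
        P=np.array([ray(f,a,b,8)[:2] for a,b in zip(u,v)])-[x,y]
        P=P[(np.linalg.norm(P,axis=1)<rad)]
        w,E=np.linalg.eigh(np.cov(P.T)); d=E[:,1]; d=d*np.sign(d[0])
        for s in(1,-1):
            Q=P[(P@d*s>16)&(P@d*s<46)]
            vx,vy,_,_=cv2.fitLine(Q.astype(np.float32),cv2.DIST_L2,0,.01,.01).ravel()
            print(n,s,len(Q),round(np.degrees(np.arctan(vy/vx)),1),end=' | ')
    print()
E
python3 - <<'E'
from h import *
f=dict(np.load('pics/w1.npz'))
for p in [(638.7,99.3),(540.6,96.8),(647,-49),(422.5,-47)]: halves(f,*p)
E
```

```text
blue 1 335 16.4 | blue -1 287 3.5 | orange 1 369 15.0 | orange -1 263 11.5 | 
blue 1 233 8.0 | blue -1 225 2.0 | orange 1 233 -9.7 | orange -1 199 -24.7 | 
blue 1 334 0.3 | blue -1 311 -3.0 | orange 1 315 -7.9 | orange -1 330 -3.4 | 
blue 1 182 15.5 | blue -1 81 21.9 | orange 1 201 -9.8 | orange -1 182 -12.7 |
```

```bash

python3 -m creep '[[0,0,0.056,18,16,35,0.4],[0,0,0,18,15,35,0.4],[0,0,0,18,15,35,0.4],[0,0,0,18,15,35,0.4],[0,0,0,18,15,35,0.4],[0,0,0,0,0,20,0.4],[0,0,0,0,0,0,0.4]]' 40
python3 -c "
from h import *
f=shot('wrist','w2');
to(647,-49.5,186,-.05)"
```

```text
clock: 2.75
eef_pos: [639.5, -62.0, 227.0]
tcp_rot: [-3.139, -0.008, -0.062]
contact_force: [-0.9, 1.3, 0.3]
opening: 0.598
at [640.  -62.  228.8] rot [-3.14  -0.009 -0.062] turn [-0.002 -0.009 -0.012] shift in target-axes [  6.4 -12.9  42.8] in current axes [  5.8 -12.8  42.8] open 0.601 F [-0.2  0.1 -0.1] t 2.8 q6 1.53
```

View pics/w2.png

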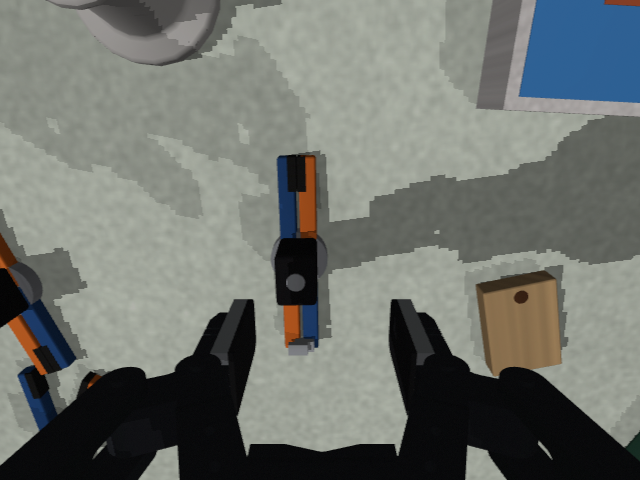

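```bash

python3 -c "
from h import *
f=dict(np.load('pics/w2.npz'))
p=ray(f,295,282,34);print(p);clips(f);halves(f,p[0],p[1]); to(p[0],p[1],186,-.045)"
```

```text
[647.0673436  -49.27696458  34.        ]
blob [298. 248.] blue [647.8 -48.6] 5.7 100.1 orange [647.6 -50.8] 168.7 100.8
blob [292. 411.] blue [594.7  90. ] 163.6 88.2 orange [621.2  90.7] 3.3 90.6
blue 1 881 1.3 | blue -1 529 -4.7 | orange 1 897 -6.9 | orange -1 550 -5.0 | 
at [640.  -62.  228.8] rot [-3.14  -0.009 -0.062] turn [-0.002 -0.009 -0.017] shift in target-axes [  6.5 -13.   42.8] in current axes [  5.9 -13.1  42.8] open 0.601 F [-0.2  0.1 -0.1] t 2.8 q6 1.53
```

```bash

python3 -m creep '[[0,-0.009,-0.017,6,-13,14,0.4],[0,0,0,0,0,14,0.4],[0,0,0,0,0,13,0.4],[0,0,0,0,0,0,0.4]]' 40
python3 -c "
from h import *
to(647,-49.3,186,-.045)"
```

```text
clock: 3.13
eef_pos: [646.7, -52.2, 192.2]
tcp_rot: [-3.141, -0.006, -0.048]
contact_force: [-1.1, -0.1, -0.5]
opening: 0.598
at [646.7 -52.2 192.2] rot [-3.141 -0.006 -0.048] turn [-0.001 -0.006 -0.003] shift in target-axes [ 0.2 -3.   6.2] in current axes [ 0.2 -3.   6.2] open 0.598 F [-1.1 -0.1 -0.5] t 3.13 q6 1.53
```

```bash

python3 -m creep '[[0,0,0,0,-3,6,0.4],[0,0,0,0,0,0,0.8],[0,0,0,0,0,0,0.9],[0,0,0,0,0,0,1],[0,0,0,0,0,0,1],[0,0,0,0,0,0,1],[0,0,0,0,0,0,1]]' 50
python3 -c "
from h import *
to(647,-49.3,186,-.045)"
```

```text
clock: 3.72
eef_pos: [646.9, -49.5, 189.9]
tcp_rot: [-3.141, -0.01, -0.048]
contact_force: [0.0, 0.9, -1.0]
opening: 0.193
at [646.9 -49.5 189.9] rot [-3.141 -0.01  -0.048] turn [-0.001 -0.01  -0.003] shift in target-axes [ 0.1 -0.2  3.9] in current axes [ 0.  -0.2  3.9] open 0.193 F [ 0.   0.9 -1. ] t 3.72 q6 1.54
```

```bash

python3 -m creep '[[0,0,0,0,0,-20,1],[0,0,0,0,0,-35,1],[0,0,0,-5,-38,-6,1],[0,0,0,-5,-38,0,1],[0,0,0,-5,-38,0,1],[0,0,0,-5,-38,0,1],[0,0,0,-5,-38,0,1],[0,0,0,-5,-38,0,1],[0,0,0,-5,-38,0,1],[0,0,0,-5,-38,0,1]]'
python3 -c "
from h import *
to(609,345,194,0)"
```

```text
clock: 4.55
eef_pos: [622.2, 260.1, 254.9]
tcp_rot: [-3.141, -0.013, -0.06]
contact_force: [0.5, 0.1, -1.9]
opening: 0.198
at [622.2 260.1 254.9] rot [-3.141 -0.013 -0.06 ] turn [-0.    -0.013 -0.06 ] shift in target-axes [-13.2 -84.9  60.9] in current axes [-19.1 -84.   60.7] open 0.198 F [ 0.5  0.1 -1.9] t 4.55 q6 2.03
```

```bash

python3 -m creep '[[0,-0.013,0,-9,-38,0,1],[0,0,0,-9,-38,0,1],[0,0,0,-1,-8,0,1],[0,0,0,0,0,0,1]]'
python3 -c "
from h import *
f=shot('wrist','w3');
to(609,345,194)"
```

```text
clock: 4.88
eef_pos: [605.5, 357.0, 255.2]
tcp_rot: [-3.138, -0.002, -0.054]
contact_force: [-0.2, -0.8, -0.9]
opening: 0.194
at [605.6 356.3 255.1] rot [-3.138e+00 -1.000e-03 -5.500e-02] turn [-0.004 -0.001  0.   ] shift in target-axes [ 4.1 11.1 61.1] in current axes [ 4.  11.3 61.1] open 0.198 F [-0.2  0.5 -2. ] t 4.93 q6 2.15
```

View pics/w3.png

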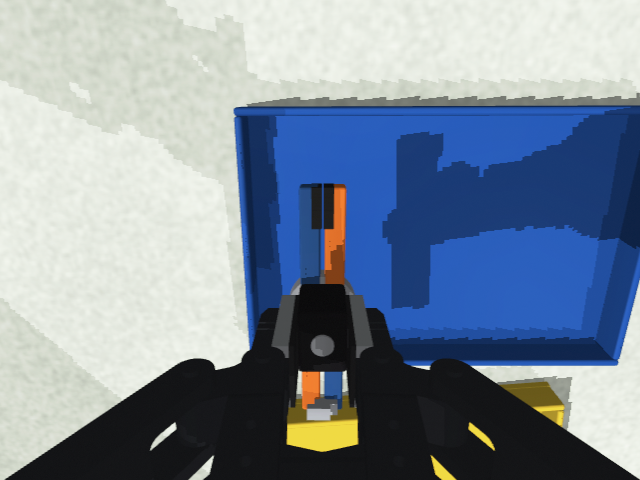

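```bash

python3 -c "
from h import *
f=dict(np.load('pics/w3.npz'))
for u,v in [(237,110),(618,362),(252,365)]: print(ray(f,u,v,22).round(1))
g=dict(np.load('pics/t1.npz'))
c=g['color'][:,:,::-1].copy();hsv=cv2.cvtColor(c,cv2.COLOR_BGR2HSV)
for n,lo,hi in(('blue',(105,150,60),(125,255,255)),('yel',(20,150,60),(35,255,255))):
  m=cv2.inRange(hsv,lo,hi);cs,_=cv2.findContours(m,0,2);k=max(cs,key=cv2.contourArea);R=cv2.minAreaRect(k)
  P=np.array([ray(g,*p,22)[:2] for p in cv2.boxPoints(R)]);print(n,R,P.round(1),P.mean(0))
"
```

```text
[682.8 394.7  22. ]
[533.8 193.3  22. ]
[542.6 402.6  22. ]
blue ((187.74948120117188, 247.01133728027344), (79.32717895507812, 51.719322204589844), 2.602562189102173) [[541.6 398.1]
 [683.7 398.3]
 [672.9 182.4]
 [530.7 185.8]] [607.24054774 291.14224771]
yel ((174.99810791015625, 312.446533203125), (53.71575164794922, 81.91206359863281), 87.95458984375) [[498.8 432.8]
 [505.2 215.3]
 [363.4 206.7]
 [357.5 420.7]] [431.225085   318.87392793]
```

```bash

python3 -m creep '[[0,0,0,5,6,25,1],[0,0,0,0,0,20,1],[0,0,0,0,0,8,1],[0,0,0,0,0,4,1],[0,0,0,0,0,0,1]]'
python3 -c "
from h import *
to(611,350,195)"
```

```text
clock: 5.35
eef_pos: [612.1, 344.4, 197.5]
tcp_rot: [-3.139, -0.002, -0.057]
contact_force: [-1.2, -1.1, -1.2]
opening: 0.199
at [612.1 344.4 197.5] rot [-3.139e+00 -2.000e-03 -5.700e-02] turn [-0.002 -0.002  0.   ] shift in target-axes [-1.4 -5.5  2.5] in current axes [-1.4 -5.5  2.5] open 0.199 F [-1.2 -1.1 -1.2] t 5.35 q6 2.14
```

```bash

python3 -m creep '[[0,0,0,0,-4,2,1],[0,0,0,0,0,2,1],[0,0,0,0,0,0,0.75],[0,0,0,0,0,0,0.5],[0,0,0,0,0,0,0.5],[0,0,0,0,0,0,0.5],[0,0,0,0,0,-15,0.5],[0,0,0,0,0,-30,0.4],[0,0,0,0,0,-30,0.4]]'
python3 -c "
from h import *
f=shot('wrist','w4');
to(638.7,99.5,250,.27)"
```

```text
clock: 6.1
eef_pos: [611.7, 346.4, 269.8]
tcp_rot: [3.141, 0.002, -0.059]
contact_force: [0.5, 0.1, 0.2]
opening: 0.601
at [613.5 347.4 276.9] rot [-3.138 -0.005 -0.059] turn [-0.003 -0.005 -0.329] shift in target-axes [-41.9 245.7  26.9] in current axes [ 39.6 246.1  26.2] open 0.598 F [2.4 0.7 4.7] t 6.15 q6 2.14
```

View pics/w4.png

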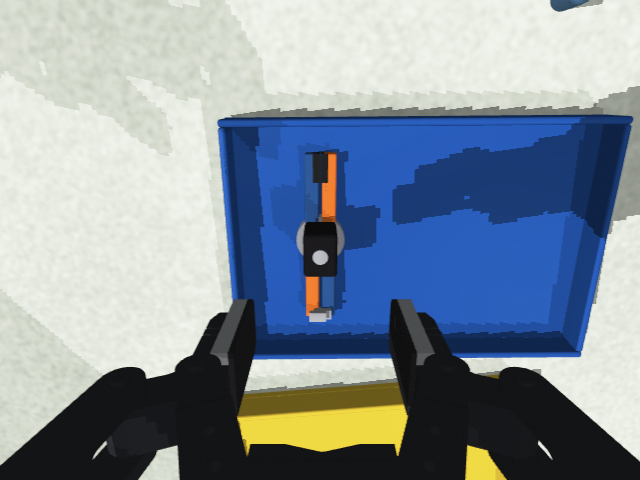

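C lies flat and still shut in the blue tray. Next is A.

```bash

python3 -m creep '[[0,0,0,6,35,0,0.4],[0,0,0,6,35,0,0.4],[0,0,0,6,35,0,0.4],[0,0,0,6,35,0,0.4],[0,0,0,5,35,0,0.4],[0,0,0,5,35,0,0.4],[0,0,-0.11,5,30,0,0.4],[0,0,-0.11,0,0,0,0.4],[0,0,-0.11,0,0,10,0.4],[0,0,0,0,0,0,0.4]]'
python3 -c "
from h import *
f=shot('wrist','w5');shot('top','t5')
to(638.7,99.5,190,.27)
clips(f);halves(f,638.7,99.5,50)"
```

```text
clock: 6.98
eef_pos: [642.8, 97.8, 285.8]
tcp_rot: [-3.139, -0.033, 0.289]
contact_force: [-0.7, -1.1, -0.7]
opening: 0.601
at [643.4  98.9 287.1] rot [-3.139 -0.035  0.281] turn [-0.003 -0.035  0.011] shift in target-axes [-4.4 -1.9 97.1] in current axes [-7.8 -1.6 96.9] open 0.599 F [0.5 0.9 0.5] t 7.08 q6 1.43
blob [320. 249.] blue [639.2 101. ] 24.1 100.6 orange [639.9  99.5] 6.9 100.5
blue 1 548 15.7 | blue -1 365 -35.3 | orange 1 566 15.0 | orange -1 313 9.5 |
```

View pics/w5.png

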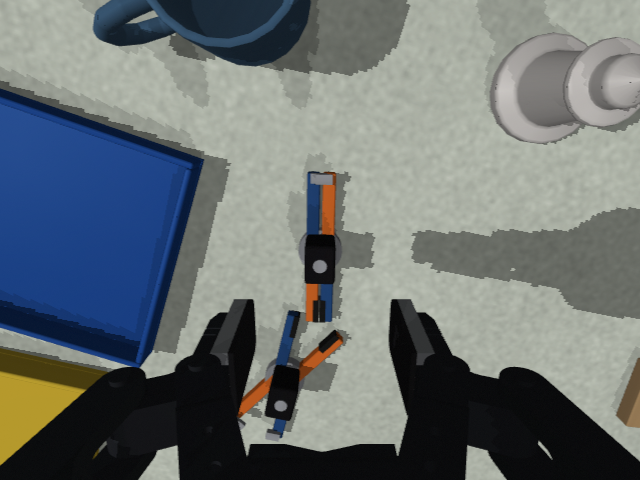

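```bash

python3 -m creep '[[0,-0.035,0,-4,-2,20,0.4],[0,0,0,0,0,25,0.4],[0,0,0,0,0,25,0.4],[0,0,0,0,0,12,0.4],[0,0,0,0,0,8,0.4],[0,0,0,0,0,0,0.4]]'
python3 -c "
from h import *
to(639.3,100,189,.27)"
```

```text
clock: 7.58
eef_pos: [642.2, 104.5, 201.0]
tcp_rot: [-3.139, -0.009, 0.265]
contact_force: [-1.5, -0.1, -0.4]
opening: 0.6
at [642.2 104.5 201. ] rot [-3.139 -0.009  0.265] turn [-0.002 -0.009 -0.005] shift in target-axes [-4.   3.6 12. ] in current axes [-4.1  3.6 11.9] open 0.6 F [-1.5 -0.1 -0.4] t 7.58 q6 1.46
```

```bash

python3 -m creep '[[0,-0.009,0,-4,3,7,0.4],[0,0,0,0,0,4,0.4],[0,0,0,0,0,0,0.8],[0,0,0,0,0,0,0.9],[0,0,0,0,0,0,1],[0,0,0,0,0,0,1],[0,0,0,0,0,0,1],[0,0,0,0,0,0,1],[0,0,0,0,0,-20,1],[0,0,0,0,0,-40,1]]' 50
python3 -c "
from h import *
to(609,288,194,-.05)"
```

```text
clock: 8.42
eef_pos: [637.4, 100.3, 247.4]
tcp_rot: [-3.138, 0.008, 0.263]
contact_force: [-1.4, 0.2, -0.8]
opening: 0.195
at [637.4 100.3 247.4] rot [-3.138  0.008  0.263] turn [-0.002  0.009  0.313] shift in target-axes [ -37.7 -186.1   53.4] in current axes [  21.9 -188.5   53.8] open 0.195 F [-1.4  0.2 -0.8] t 8.42 q6 1.46
```

```bash

python3 -m creep '[[0,0.009,0.105,0,0,-10,1],[0,0,0.105,0,0,0,1],[0,0,0.103,0,0,0,1],[0,0,0,-7,-37,0,1],[0,0,0,-7,-37,0,1],[0,0,0,-7,-37,0,1],[0,0,0,-7,-37,0,1],[0,0,0,-7,-30,0,1],[0,0,0,0,0,0,1]]'
python3 -c "
from h import *
to(609,288,194,-.05)"
```

```text
clock: 9.17
eef_pos: [617.0, 284.8, 268.8]
tcp_rot: [-3.135, -0.015, -0.074]
contact_force: [-0.3, -1.0, -2.1]
opening: 0.191
at [617.  284.8 268.8] rot [-3.135 -0.015 -0.074] turn [-0.007 -0.015 -0.024] shift in target-axes [-8.1 -2.8 74.8] in current axes [-9.3 -2.1 74.7] open 0.191 F [-0.3 -1.  -2.1] t 9.17 q6 2.08
```

```bash

python3 -m creep '[[-0.007,-0.015,-0.024,-8,-3,25,1],[0,0,0,0,0,25,1],[0,0,0,0,0,12,1],[0,0,0,0,0,4,1],[0,0,0,0,0,0,1]]'
python3 -c "
from h import *
to(609,288,194,-.05)"
```

```text
clock: 9.58
eef_pos: [609.4, 291.6, 202.2]
tcp_rot: [-3.141, -0.003, -0.044]
contact_force: [-0.4, 0.1, -0.5]
opening: 0.196
at [609.4 291.6 202.2] rot [-3.141e+00 -3.000e-03 -4.400e-02] turn [-0.001 -0.003  0.006] shift in target-axes [-0.2  3.6  8.2] in current axes [-0.3  3.6  8.2] open 0.196 F [-0.4  0.1 -0.5] t 9.58 q6 2.06
```

```bash

python3 -m creep '[[0,0,0,0,3,5,1],[0,0,0,0,0,2,1],[0,0,0,0,0,0,1]]'
python3 -c "
from h import *
f=shot('wrist','w6');
to(609,288,194,-.05)"
```

```text
clock: 9.83
eef_pos: [610.5, 287.3, 197.1]
tcp_rot: [-3.14, -0.004, -0.046]
contact_force: [0.0, -0.5, -1.1]
opening: 0.197
at [610.6 287.2 197.3] rot [-3.14  -0.004 -0.046] turn [-0.002 -0.004  0.004] shift in target-axes [-1.6 -0.7  3.3] in current axes [-1.6 -0.7  3.2] open 0.197 F [ 0.2 -0.2 -1.4] t 9.88 q6 2.05
```

View pics/w6.png

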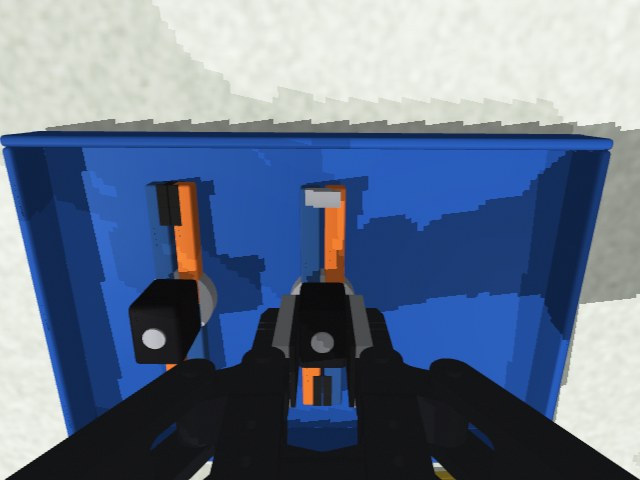

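```bash

python3 -m creep '[[0,0,0,-1,0,2,1],[0,0,0,0,0,1,1],[0,0,0,0,0,1,1]]'
python3 -m creep '[[0,0,0,0,0,0,0.7],[0,0,0,0,0,0,0.55],[0,0,0,0,0,0,0.5],[0,0,0,0,0,0,0.5],[0,0,0,0,0,-15,0.5],[0,0,0,0,0,-30,0.4],[0,0,0,0,0,-40,0.4],[0,0,0,0,0,0,0.4]]'
python3 -c "
from h import *
f=shot('wrist','w7');g=shot('top','t7')
to(540.6,97,260,.04)"
```

```text
clock: 10.13
eef_pos: [610.6, 286.9, 196.5]
tcp_rot: [-3.138, -0.007, -0.047]
contact_force: [-3.4, -0.3, 6.5]
opening: 0.195
clock: 10.8
eef_pos: [610.1, 286.2, 286.0]
tcp_rot: [-3.139, -0.006, -0.048]
contact_force: [1.8, 0.6, 0.9]
opening: 0.596
at [608.4 285.4 280.8] rot [ 3.142e+00 -1.000e-03 -4.800e-02] turn [ 0.    -0.001 -0.088] shift in target-axes [-75.3 185.6  20.8] in current axes [-58.8 191.4  20.8] open 0.601 F [-0.1 -0.5  0.1] t 10.9 q6 2.06
```

View pics/w7.png

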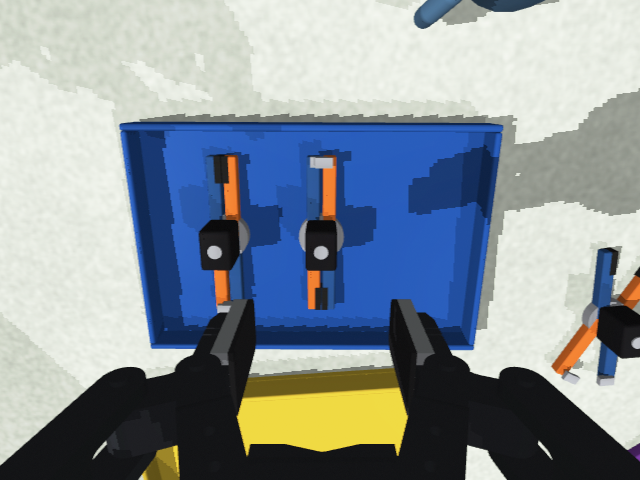

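Both shut clips are placed. Next is B, which is open.

```bash

python3 -m creep '[[0,0,0,-11,38,0,0.4],[0,0,0,-12,38,0,0.4],[0,0,0,-12,38,0,0.4],[0,0,0,-12,38,0,0.4],[0,0,0,-11,32,10,0.4],[0,0,-0.085,0,0,20,0.4],[0,0,0,0,0,0,0.4]]'
python3 -c "
from h import *
f=shot('wrist','w8')
clips(f);halves(f,540.6,97,60)
to(540.6,97,190,.04)"
```

```text
clock: 11.48
eef_pos: [536.5, 98.8, 248.3]
tcp_rot: [-3.141, -0.0, 0.044]
contact_force: [-0.6, -0.8, -0.3]
opening: 0.599
blob [330. 239.] blue [541.2  98.6] 11.3 100.6 orange [541.1  97.2] 142.7 100.1
blob [323. 423.] blue [464.   -4.9] 80.9 8.6 orange [423.5 -20.1] 166.7 88.6
blue 1 702 6.7 | blue -1 435 4.2 | orange 1 758 -33.0 | orange -1 738 -27.7 | 
at [537.   99.1 249.5] rot [-3.141e+00 -1.000e-03  4.000e-02] turn [-0.001 -0.001 -0.   ] shift in target-axes [ 3.5  2.2 59.5] in current axes [ 3.5  2.3 59.5] open 0.602 F [-0.3 -0.3  0.3] t 11.53 q6 1.71
```

View pics/w8.png

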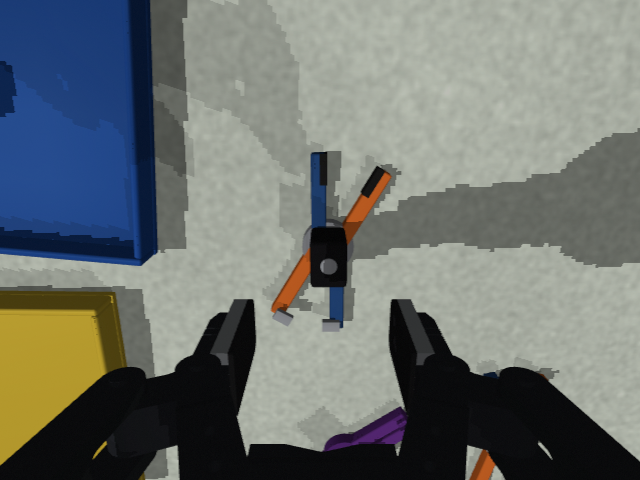

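```bash

python3 -m creep '[[0,0,0,4,2,25,0.4],[0,0,0,0,0,18,0.4],[0,0,0,0,0,8,0.4],[0,0,0,0,0,0,0.4]]'
python3 -c "
from h import *
f=dict(np.load('pics/w8.npz'));print(ray(f,329,266,34))
to(541,97.5,189,.05)"
```

```text
clock: 11.87
eef_pos: [543.9, 99.6, 199.7]
tcp_rot: [-3.14, -0.004, 0.032]
contact_force: [-0.6, 0.8, 0.6]
opening: 0.598
[540.5869345   96.88052908  34.        ]
at [543.9  99.6 199.7] rot [-3.14  -0.004  0.032] turn [-0.001 -0.004 -0.018] shift in target-axes [-3.   2.  10.7] in current axes [-3.   2.  10.7] open 0.598 F [-0.6  0.8  0.6] t 11.87 q6 1.72
```

```bash

python3 -m creep '[[0,-0.004,-0.018,-3,2,7,0.4],[0,0,0,0,0,2,0.4],[0,0,0,0,0,0,0.4]]'
python3 -m creep '[[0,0,0,0,0,0,0.8],[0,0,0,0,0,0,0.9],[0,0,0,0,0,0,1],[0,0,0,0,0,0,1],[0,0,0,0,0,0,1],[0,0,0,0,0,0,1]]' 50
python3 -m creep '[[0,0,0,0,0,-20,1],[0,0,0,0,0,-40,1],[0,0,0,0,0,-10,1]]'
python3 -c "
from h import *
f=shot('wrist','w9')
to(431,345,194,.04)"
```

```text
clock: 12.12
eef_pos: [541.9, 99.1, 191.6]
tcp_rot: [-3.14, -0.001, 0.051]
contact_force: [-0.2, -0.2, 1.1]
opening: 0.6
clock: 12.62
eef_pos: [542.7, 99.6, 194.1]
tcp_rot: [-3.139, -0.005, 0.051]
contact_force: [-0.6, -0.9, -1.2]
opening: 0.201
clock: 12.87
eef_pos: [541.0, 99.0, 262.8]
tcp_rot: [-3.14, 0.003, 0.05]
contact_force: [2.0, 0.2, -0.3]
opening: 0.199
at [540.8  99.  262.6] rot [-3.14e+00  2.00e-03  5.10e-02] turn [-0.001  0.002  0.011] shift in target-axes [ -99.9 -250.2   68.6] in current axes [ -97.1 -251.1   69.2] open 0.192 F [0.8 0.1 0.5] t 12.92 q6 1.7
```

View pics/w9.png

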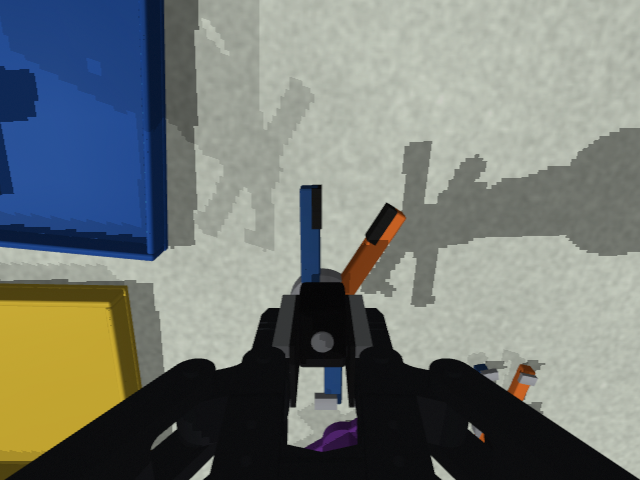

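```bash

python3 -m creep '[[0,0,0,-14,-36,0,1],[0,0,0,-14,-36,0,1],[0,0,0,-14,-36,0,1],[0,0,0,-14,-36,0,1],[0,0,0,-14,-36,0,1],[0,0,0,-14,-36,0,1],[0,0,0,-12,-20,0,1],[0,0,0,0,0,0,1]]'
python3 -c "
from h import *
f=shot('wrist','w10')
to(431,345,194,.04)"
```

```text
clock: 13.58
eef_pos: [429.8, 336.9, 259.5]
tcp_rot: [-3.14, -0.002, 0.042]
contact_force: [-0.7, 0.1, -0.6]
opening: 0.194
at [430.4 335.7 259.3] rot [-3.14e+00 -2.00e-03  4.20e-02] turn [-0.001 -0.002  0.002] shift in target-axes [ 1.  -9.2 65.3] in current axes [ 0.9 -9.1 65.3] open 0.195 F [ 0.5  0.1 -0.6] t 13.63 q6 2.19
```

View pics/w10.png

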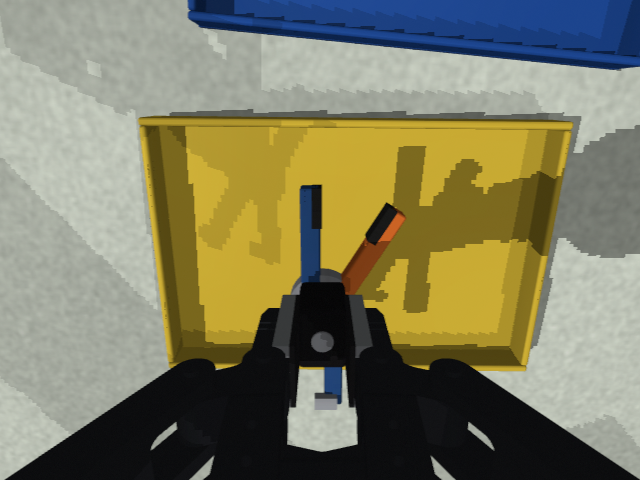

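```bash

python3 -c "
from h import *
f=dict(np.load('pics/w10.npz'))
for u,v in [(142,120),(571,124),(522,368),(172,364)]: print(ray(f,u,v,22).round(1))
to(431,345,194,.04)
"
```

```text
[496.6 428.1  22. ]
[503.5 221.1  22. ]
[364.7 217.9  22. ]
[358.6 423.4  22. ]
at [430.4 335.7 259.3] rot [-3.14e+00 -2.00e-03  4.20e-02] turn [-0.001 -0.002  0.002] shift in target-axes [ 1.  -9.2 65.3] in current axes [ 0.9 -9.1 65.3] open 0.195 F [ 0.5  0.1 -0.6] t 13.63 q6 2.19
```

```bash

python3 -m creep '[[0,0,0,0,-30,5,1],[0,0,0,0,-4,20,1],[0,0,0,0,0,20,1],[0,0,0,0,0,8,1],[0,0,0,0,0,0,1]]'
python3 -c "
from h import *
to(429,372,198,.04)
"
```

```text
clock: 14.05
eef_pos: [430.0, 368.5, 202.4]
tcp_rot: [3.141, -0.002, 0.043]
contact_force: [-0.9, -0.2, -0.1]
opening: 0.19
at [430.  368.5 202.4] rot [ 3.141e+00 -2.000e-03  4.300e-02] turn [ 0.    -0.002  0.003] shift in target-axes [-0.9 -3.6  4.4] in current axes [-0.9 -3.6  4.4] open 0.19 F [-0.9 -0.2 -0.1] t 14.05 q6 2.24
```

```bash

python3 -m creep '[[0,0,0,0,-2,2,1],[0,0,0,0,0,2,1],[0,0,0,0,0,1,1],[0,0,0,0,0,0,1]]'
python3 -c "
from h import *
to(429,372,198,.04)
"
```

```text
clock: 14.38
eef_pos: [431.2, 368.4, 197.7]
tcp_rot: [3.14, -0.001, 0.04]
contact_force: [-0.3, 0.2, -0.9]
opening: 0.193
at [431.2 368.4 197.7] rot [ 3.14e+00 -1.00e-03  4.00e-02] turn [ 0.001 -0.001  0.   ] shift in target-axes [-2.1 -3.7 -0.3] in current axes [-2.1 -3.7 -0.3] open 0.193 F [-0.3  0.2 -0.9] t 14.38 q6 2.24
```

```bash

python3 -m creep '[[0,0,0,0,0,2,1],[0,0,0,0,0,1,1],[0,0,0,0,0,1,1],[0,0,0,0,0,0,1]]'
python3 -c "
from h import *
to(429,372,198,.04)
"
```

```text
clock: 14.72
eef_pos: [432.0, 368.4, 197.8]
tcp_rot: [-3.14, -0.004, 0.039]
contact_force: [-0.0, 0.2, -1.0]
opening: 0.194
at [432.  368.4 197.8] rot [-3.14  -0.004  0.039] turn [-0.001 -0.004 -0.001] shift in target-axes [-2.9 -3.7 -0.2] in current axes [-2.9 -3.7 -0.2] open 0.194 F [-0.   0.2 -1. ] t 14.72 q6 2.24
```

```bash

python3 -m creep '[[0,0,0,0,0,3,1],[0,0,0,0,0,3,1]]'
python3 -c "
from h import *
to(429,372,198,.04)
"
```

```text
clock: 14.88
eef_pos: [432.4, 368.7, 197.1]
tcp_rot: [-3.14, -0.004, 0.039]
contact_force: [-14.2, -11.3, 56.2]
opening: 0.191
at [432.4 368.7 197.1] rot [-3.14  -0.004  0.039] turn [-0.002 -0.004 -0.001] shift in target-axes [-3.2 -3.4 -0.9] in current axes [-3.2 -3.4 -1. ] open 0.191 F [-14.2 -11.3  56.2] t 14.88 q6 2.24
```

```bash

python3 -m creep '[[0,0,0,0,0,-2,1],[0,0,0,0,0,0,1]]'
python3 -c "
from h import *
to(429,372,198,.04)
"
python3 -m creep '[[0,0,0,0,0,0,0.7],[0,0,0,0,0,0,0.55],[0,0,0,0,0,0,0.5],[0,0,0,0,0,0,0.5],[0,0,0,0,0,-15,0.5],[0,0,0,0,0,-35,0.5],[0,0,0,0,0,-20,0.4],[0,0,0,0,0,0,0.4]]'
python3 -c "
from h import *
f=shot('wrist','w11')
to(422,-47,260,.24)
"
```

```text
clock: 15.05
eef_pos: [432.7, 368.9, 201.3]
tcp_rot: [-3.138, -0.007, 0.039]
contact_force: [0.3, -0.1, -0.6]
opening: 0.192
at [432.7 368.9 201.3] rot [-3.138 -0.007  0.039] turn [-0.003 -0.007 -0.001] shift in target-axes [-3.6 -3.2  3.3] in current axes [-3.6 -3.2  3.3] open 0.192 F [ 0.3 -0.1 -0.6] t 15.05 q6 2.24
clock: 15.72
eef_pos: [431.9, 368.2, 269.7]
tcp_rot: [3.141, -0.002, 0.039]
contact_force: [0.8, 0.6, 0.5]
opening: 0.601
at [431.6 368.  268.5] rot [ 3.141e+00 -2.000e-03  3.900e-02] turn [ 0.001 -0.002 -0.201] shift in target-axes [-108.   400.8    8.5] in current axes [-25.8 414.3   8.7] open 0.6 F [1.1 0.3 0.5] t 15.77 q6 2.24
```

View pics/w11.png

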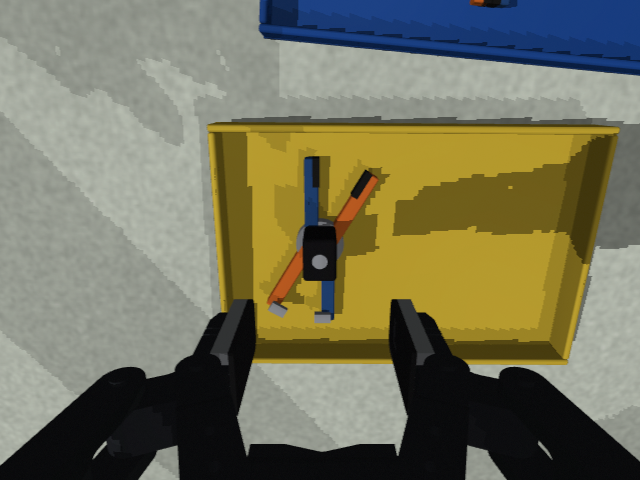

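B sits in the yellow tray, still open. Now D.

```bash

python3 -m creep '[[0,0,0,-3,38,0,0.4],[0,0,0,-3,38,0,0.4],[0,0,0,-3,38,0,0.4],[0,0,0,-3,38,0,0.4],[0,0,0,-3,38,0,0.4],[0,0,0,-2,38,0,0.4],[0,0,0,-2,38,0,0.4],[0,0,0,-2,38,0,0.4],[0,0,0,-2,38,0,0.4],[0,0,0,-2,38,0,0.4]]'
python3 -m creep '[[0,0,0,0,20,0,0.4],[0,0,-0.1,0,0,0,0.4],[0,0,-0.1,0,0,10,0.4],[0,0,0,0,0,0,0.4]]'
python3 -c "
from h import *
f=shot('wrist','w12')
clips(f);halves(f,423,-47,60)
to(423,-47,260,.24)
"
```

```text
clock: 16.6
eef_pos: [418.2, -21.3, 258.0]
tcp_rot: [-3.14, 0.004, 0.051]
contact_force: [0.4, -0.3, -0.6]
opening: 0.601
clock: 16.93
eef_pos: [416.6, -49.5, 243.7]
tcp_rot: [-3.139, 0.008, 0.249]
contact_force: [-0.4, 0.9, 1.3]
opening: 0.602
blob [317. 402.] blue [413.4 -24. ] 22.9 100.7 orange [419.8 -26.9] 160.6 86.8
blue 1 865 15.0 | blue -1 455 13.9 | orange 1 364 -14.4 | orange -1 175 9.5 | 
at [416.8 -49.2 244.3] rot [-3.139  0.008  0.245] turn [-0.003  0.008  0.005] shift in target-axes [  6.5  -0.7 -15.7] in current axes [  6.4  -0.7 -15.7] open 0.599 F [-0.1  0.1  0.8] t 16.98 q6 1.21
```

View pics/w12.png

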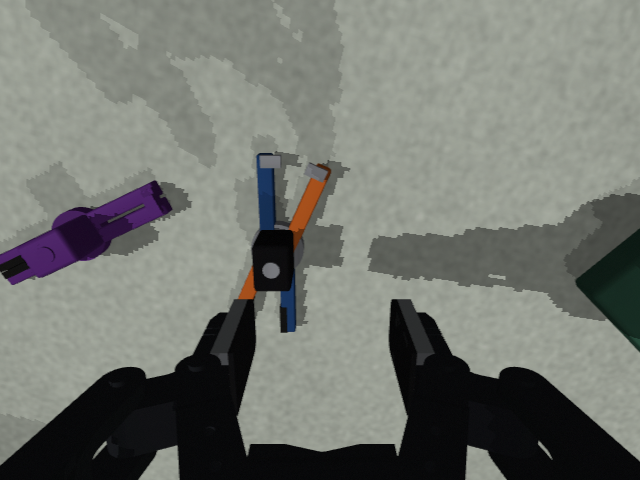

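```bash

python3 -c "
from h import *
f=dict(np.load('pics/w12.npz'))
p=ray(f,271,270,34);print(p);halves(f,p[0],p[1],55)
to(p[0],p[1],192,.24)
"
```

```text
[412.50961    -24.05973486  34.        ]
blue 1 880 14.7 | blue -1 461 14.3 | orange 1 817 -10.6 | orange -1 295 -0.8 | 
at [416.8 -49.2 244.3] rot [-3.139  0.008  0.245] turn [-0.003  0.008  0.005] shift in target-axes [  1.8 -25.4  52.3] in current axes [  2.3 -25.3  52.4] open 0.599 F [-0.1  0.1  0.8] t 16.98 q6 1.21
```

D has been knocked about 25 mm aside since I measured it. It now reads (413,-24) from both the dot and the blue bar.

```bash

python3 -m creep '[[0,0.008,-0.008,2,-25,0,0.4],[0,0,0,0,0,22,0.4],[0,0,0,0,0,16,0.4],[0,0,0,0,0,6,0.4],[0,0,0,0,0,0,0.4]]'
python3 -c "
from h import *
to(413,-24,191,.25)
"
```

```text
clock: 17.4
eef_pos: [412.9, -22.0, 198.5]
tcp_rot: [-3.139, 0.0, 0.237]
contact_force: [-0.4, -0.3, -0.3]
opening: 0.599
at [412.9 -22.  198.5] rot [-3.139  0.     0.237] turn [-0.003  0.    -0.013] shift in target-axes [-0.4  1.9  7.5] in current axes [-0.3  2.   7.5] open 0.599 F [-0.4 -0.3 -0.3] t 17.4 q6 1.27
```

```bash

python3 -m creep '[[0,0,-0.013,0,2,6,0.4],[0,0,0,0,0,0,0.4],[0,0,0,0,0,0,0.8],[0,0,0,0,0,0,0.9],[0,0,0,0,0,0,1],[0,0,0,0,0,0,1],[0,0,0,0,0,0,1],[0,0,0,0,0,0,1]]' 50
python3 -c "
from h import *
to(429,275,191,.04)"
python3 -m creep '[[0,0,0,0,0,-20,1],[0,0,0,0,0,-40,1],[0,0,0.1,0,0,-10,1],[0,0,0.11,0,0,0,1],[0,0,0,0,0,0,1]]'
python3 -c "
from h import *
f=shot('wrist','w13')
to(429,275,197,.04)"
```

```text
clock: 18.07
eef_pos: [414.4, -24.2, 194.3]
tcp_rot: [-3.139, -0.002, 0.248]
contact_force: [-0.5, 0.6, -0.7]
opening: 0.195
at [414.4 -24.2 194.3] rot [-3.139e+00 -2.000e-03  2.480e-01] turn [-0.002 -0.002  0.208] shift in target-axes [  26.5 -298.4    3.3] in current axes [  87.4 -286.5    4.1] open 0.195 F [-0.5  0.6 -0.7] t 18.07 q6 1.26
clock: 18.48
eef_pos: [413.9, -24.5, 267.2]
tcp_rot: [-3.139, 0.0, 0.029]
contact_force: [0.1, 1.0, -2.0]
opening: 0.194
at [413.9 -24.5 267. ] rot [-3.139e+00  1.000e-03  3.500e-02] turn [-0.003  0.001 -0.005] shift in target-axes [  27.1 -298.6   70. ] in current axes [  25.7 -298.6   70.8] open 0.193 F [-0.1  0.2 -1.2] t 18.53 q6 1.47
```

View pics/w13.png

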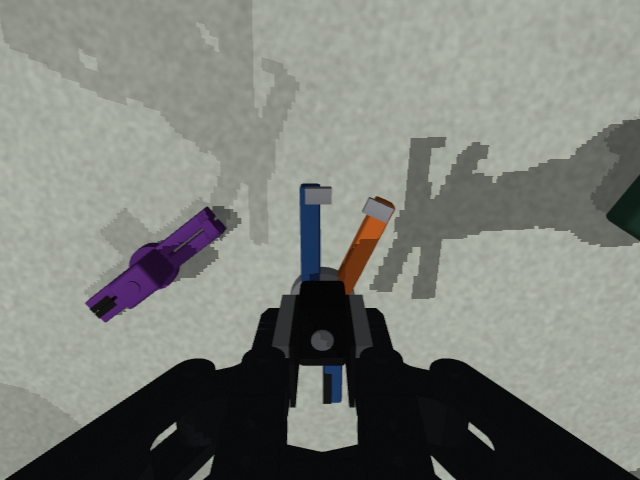

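```bash

python3 -m creep '[[0,0,0,3,-36,0,1],[0,0,0,3,-36,0,1],[0,0,0,3,-36,0,1],[0,0,0,3,-36,0,1],[0,0,0,3,-36,0,1],[0,0,0,3,-36,0,1],[0,0,0,3,-36,0,1],[0,0,0,3,-30,0,1],[0,0,0,0,0,0,1]]'
python3 -c "
from h import *
f=shot('wrist','w14')
to(430,275,199,.04)"
```

```text
clock: 19.28
eef_pos: [424.2, 268.5, 262.9]
tcp_rot: [-3.14, 0.004, 0.063]
contact_force: [0.9, 0.2, -0.8]
opening: 0.2
at [423.6 266.6 262.4] rot [3.141 0.006 0.064] turn [0.    0.006 0.024] shift in target-axes [ 6.7 -8.1 63.4] in current axes [ 7.3 -8.  63.4] open 0.194 F [ 0.3  0.8 -1.6] t 19.33 q6 2.06
```

View pics/w14.png

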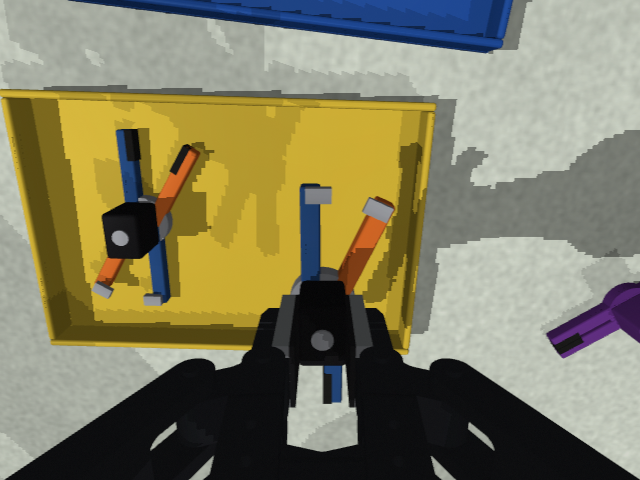

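```bash

python3 -m creep '[[0,0,0.02,7,-9,20,1],[0,0,0,0,0,20,1],[0,0,0,0,0,12,1],[0,0,0,0,0,4,1],[0,0,0,0,0,0,1]]'
python3 -c "
from h import *
to(430,277,199,.04)"
```

```text
clock: 19.75
eef_pos: [428.2, 273.4, 201.8]
tcp_rot: [3.137, 0.011, 0.058]
contact_force: [-0.3, -0.7, -0.8]
opening: 0.196
at [428.2 273.4 201.8] rot [3.137 0.011 0.058] turn [0.004 0.011 0.018] shift in target-axes [ 1.9 -3.5  2.8] in current axes [ 2.  -3.5  2.8] open 0.196 F [-0.3 -0.7 -0.8] t 19.75 q6 2.08
```

```bash

python3 -m creep '[[0,0.011,0,0,0,2,1],[0,0,0,0,0,2,1]]'
python3 -m creep '[[0,0,0,0,0,0,0.7],[0,0,0,0,0,0,0.55],[0,0,0,0,0,0,0.5],[0,0,0,0,0,0,0.5],[0,0,0,0,0,-15,0.5],[0,0,0,0,0,-35,0.5],[0,0,0,0,0,-40,0.4],[0,0,0,0,0,0,0.4]]'
python3 -c "
from h import *
f=shot('wrist','w15');shot('top','t15');shot('scene','s15')
to(606,-160,270,0)"
```

```text
clock: 19.92
eef_pos: [428.1, 271.9, 197.7]
tcp_rot: [3.136, 0.0, 0.059]
contact_force: [-0.5, -0.3, -0.9]
opening: 0.192
clock: 20.58
eef_pos: [428.3, 271.8, 292.4]
tcp_rot: [3.136, 0.0, 0.06]
contact_force: [1.3, 1.0, 1.6]
opening: 0.601
at [426.4 270.5 286.8] rot [3.133 0.006 0.06 ] turn [0.009 0.006 0.06 ] shift in target-axes [179.6 430.5  16.8] in current axes [153.6 440.4  19.7] open 0.6 F [-0.9 -0.   0.3] t 20.73 q6 2.08
```

View pics/w15.png

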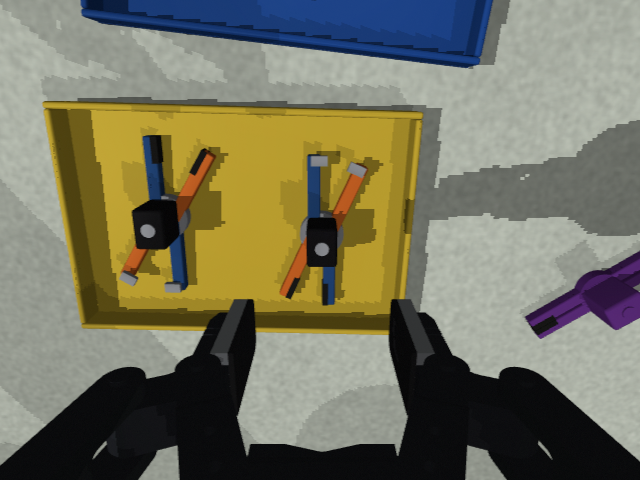

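View pics/t15.png

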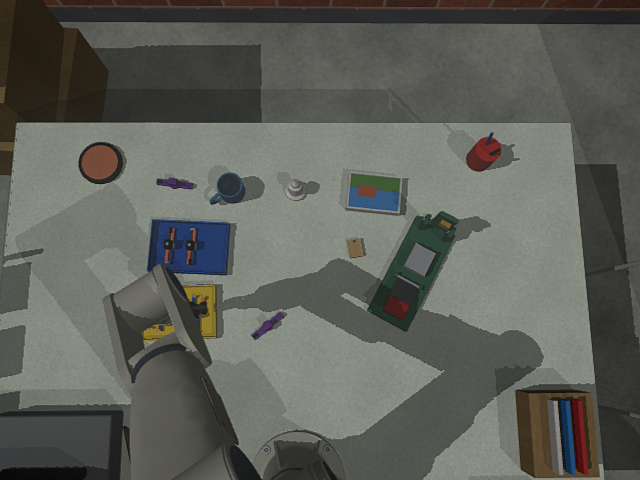

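View pics/s15.png

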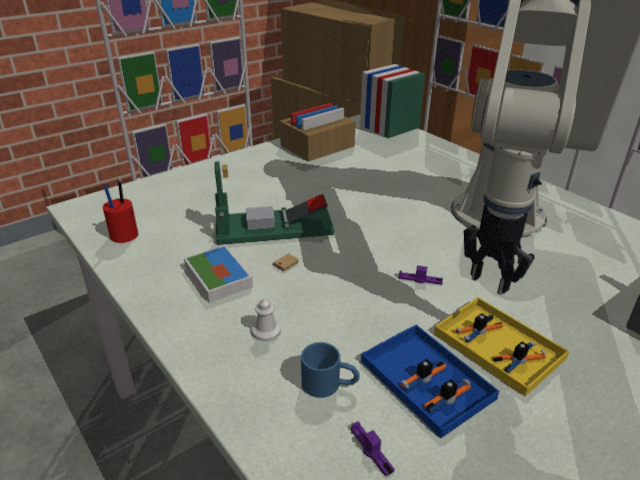

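All four clips are sorted, and no others are visible in either view. Next I'll look at the tag and the press.

```bash

python3 -m creep '[[0.009,0.006,0.06,0,0,-10,0],[0,0,0,12,37,-10,0],[0,0,0,12,37,-10,0],[0,0,0,12,37,-10,0],[0,0,0,12,37,-10,0],[0,0,0,12,37,-10,0],[0,0,0,12,37,-10,0],[0,0,0,12,37,-10,0],[0,0,0,12,37,-10,0],[0,0,0,12,37,-10,0]]'
python3 -m creep '[[0,0,0,12,37,-10,0],[0,0,0,12,37,-10,0],[0,0,0,12,37,-10,0],[0,0,0,0,0,0,0],[0,0,0,0,0,0,0]]'
python3 -c "
from h import *
f=shot('wrist','w16')
to(580,-200,400,0)"
```

```text
clock: 21.57
eef_pos: [532.9, -70.5, 375.8]
tcp_rot: [3.139, 0.023, 0.009]
contact_force: [0.6, 0.3, -0.2]
opening: 0.996
clock: 21.98
eef_pos: [572.0, -194.5, 400.2]
tcp_rot: [3.139, 0.029, 0.003]
contact_force: [-0.3, 1.3, -0.1]
opening: 1.001
at [ 572.  -194.3  400.2] rot [3.139 0.029 0.004] turn [0.003 0.029 0.004] shift in target-axes [8.  5.7 0.2] in current axes [ 8.   5.8 -0. ] open 1.005 F [-0.6 -0.4 -0.7] t 22.03 q6 1.25
```

View pics/w16.png

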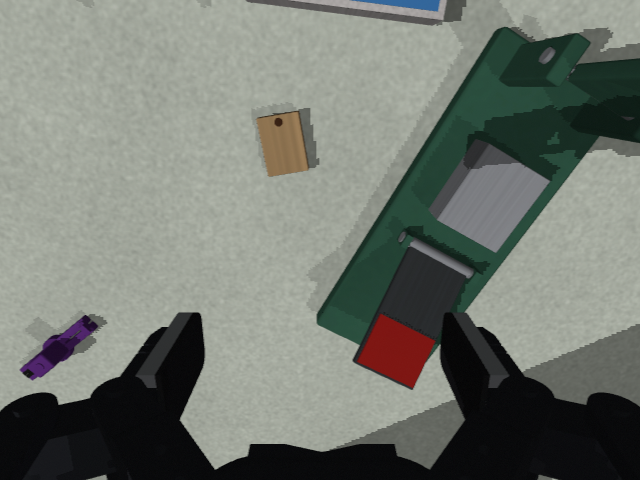

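```bash
cat >> h.py <<'E'
def poly(f,lo,hi,z,amin=300,roi=None):
    c=np.array(f['color'])[:,:,::-1].copy(); hsv=cv2.cvtColor(c,cv2.COLOR_BGR2HSV)
    m=cv2.inRange(hsv,lo,hi); 
    if roi: k=np.zeros_like(m);k[roi[1]:roi[3],roi[0]:roi[2]]=1;m*=k
    m=cv2.morphologyEx(m,cv2.MORPH_CLOSE,np.ones((5,5)))
    cs,_=cv2.findContours(m,cv2.RETR_EXTERNAL,cv2.CHAIN_APPROX_NONE)
    for k in cs:
        if cv2.contourArea(k)<amin: continue
        P=np.array([ray(f,*p,z)[:2] for p in k[:,0]],np.float32)
        R=cv2.minAreaRect(P);print('px',k[:,0].mean(0).round(0),'rect c',np.round(R[0],1),'size',np.round(R[1],1),'ang',round(R[2],1))
E
python3 - <<'E'
from h import *
f=dict(np.load('pics/w16.npz'))
print('tag');poly(f,(8,60,90),(25,200,255),12,500,(220,90,340,200))
print('red');poly(f,(0,180,60),(6,255,255),66,500)
hsv=cv2.cvtColor(f['color'][:,:,::-1].copy(),cv2.COLOR_BGR2HSV)
print(hsv[200,500],hsv[165,470],hsv[120,300],hsv[150,285])
for n,q,z in [('anvil',[(484,139),(551,180),(497,251),(434,213)],50),('base',[(502,28),(590,38),(317,322)],20),('dot',[(278,122)],12),('tag',[(257,118),(298,111),(309,168),(270,177)],12),('red',[(381,314),(436,346),(411,389),(354,360)],66)]:
    print(n,[ray(f,*a,z)[:2].round(1) for a in q])
E
```

```text
tag
px [282. 143.] rect c [ 603.5 -160.7] size [49.5 35.7] ang 9.7
red
px [396. 351.] rect c [ 434.5 -259.2] size [64.6 50.7] ang 61.6
[114  10 129] [110  16  47] [19 70 77] [ 17 110 135]
anvil [array([ 613.1, -316.2]), array([ 581.9, -372.8]), array([ 522.1, -339.5]), array([ 554.8, -284.1])]
base [array([ 692. , -330.2]), array([ 685.3, -398.4]), array([ 435.3, -190. ])]
dot [array([ 621.9, -157.6])]
tag [array([ 625.1, -140.3]), array([ 630.7, -174.4]), array([ 583.5, -183.1]), array([ 575.6, -149.1])]
red [array([ 471.7, -243.7]), array([ 440.3, -292.7]), array([ 394.8, -274.7]), array([ 425.8, -222.6])]
```

```bash

python3 -m creep '[[0,0.025,0,10,-11,30,0.3],[0,0,0,10,-11,35,0.3],[0,0,0,10,-11,35,0.3],[0,0,-0.1,0,0,35,0.3],[0,0,-0.065,0,0,35,0.3],[0,0,0,0,0,10,0.3],[0,0,0,0,0,0,0.3]]'
python3 - <<'E'
from h import *
f=shot('wrist','w17')
print('tag');poly(f,(8,60,90),(25,200,255),12,500)
to(603.5,-160.7,180,.169)
E
```

```text
clock: 22.62
eef_pos: [599.0, -153.2, 209.4]
tcp_rot: [-3.142, 0.007, 0.178]
contact_force: [0.1, -0.7, 1.0]
opening: 0.701
tag
px [343. 318.] rect c [ 585.2 -163.7] size [10.7 35.2] ang 9.2
px [341. 243.] rect c [ 619.5 -157.9] size [18.2 35.2] ang 10.2
at [ 598.9 -153.3  210.2] rot [-3.141  0.007  0.178] turn [-0.     0.007  0.009] shift in target-axes [ 3.2  8.1 30.2] in current axes [ 3.4  8.1 30.2] open 0.698 F [-0.8  0.  -0.6] t 22.67 q6 1.14
```

View pics/w17.png

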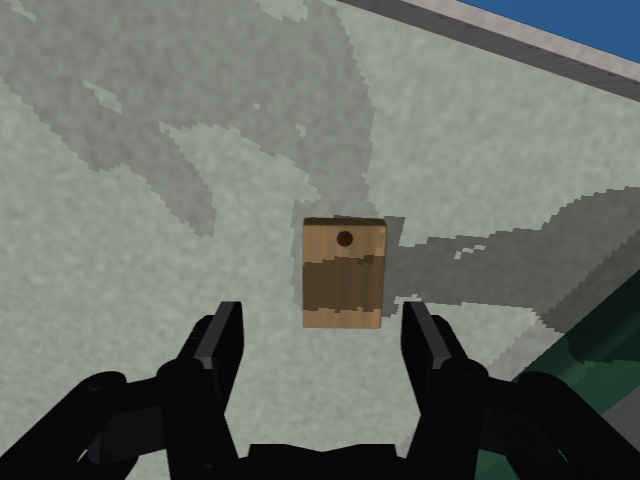

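```bash

python3 -m creep '[[0,0.007,0.009,3,8,15,0.3],[0,0,0,0,0,12,0.3],[0,0,0,0,0,6,0.3],[0,0,0,0,0,0,0.3]]'
python3 - <<'E'
from h import *
to(603.8,-160.7,176,.169)
E
```

```text
clock: 23.0
eef_pos: [605.2, -159.9, 182.0]
tcp_rot: [3.139, -0.005, 0.164]
contact_force: [0.5, 0.3, -0.3]
opening: 0.698
at [ 605.2 -159.9  182. ] rot [ 3.139 -0.005  0.164] turn [ 0.002 -0.005 -0.005] shift in target-axes [-1.5  0.5  6. ] in current axes [-1.6  0.5  6. ] open 0.698 F [ 0.5  0.3 -0.3] t 23.0 q6 1.15
```

```bash

python3 -m creep '[[0,-0.005,0,-1,0,6,0.3],[0,0,0,0,0,0,0.3],[0,0,0,0,0,0,0.3]]'
python3 - <<'E'
from h import *
f=shot('scene','s18')
c=f['color'][:,:,::-1]
u,v=proj(f,(604,-160,10)).astype(int);print(u,v)
cv2.imwrite('pics/s18z.png',cv2.resize(c[v-50:v+40,u-60:u+60],None,fx=6,fy=6,interpolation=cv2.INTER_CUBIC))
to(603.8,-160.7,176,.169)
E
```

```text
clock: 23.25
eef_pos: [605.0, -160.1, 178.4]
tcp_rot: [3.138, -0.003, 0.163]
contact_force: [0.1, -0.6, -0.2]
opening: 0.703
286 260
at [ 604.9 -160.1  178.4] rot [ 3.138e+00 -3.000e-03  1.630e-01] turn [ 0.004 -0.003 -0.006] shift in target-axes [-1.2  0.4  2.4] in current axes [-1.2  0.4  2.4] open 0.702 F [-0.5 -0.5 -0.5] t 23.3 q6 1.15
```

View pics/s18z.png

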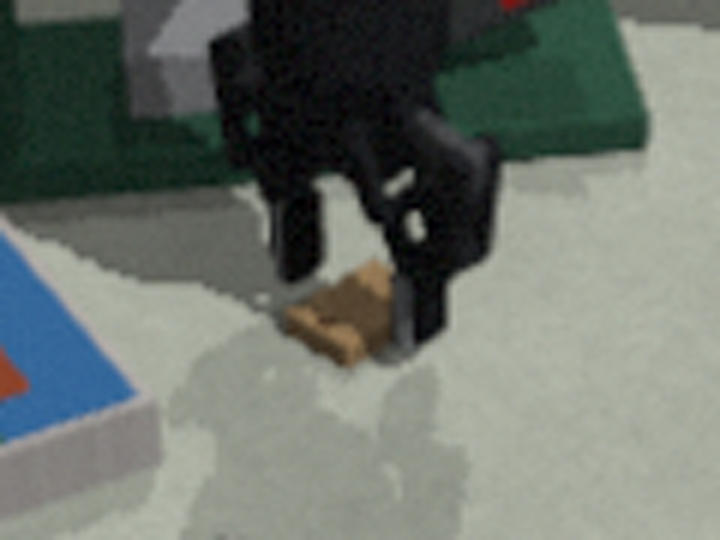

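```bash

python3 - <<'E'
from h import *
f=dict(np.load('pics/s18.npz'))
for z in (0,5,10,15,20):
  print(z,[(6*(proj(f,p)-[226,210])).round(0) for p in [(594,-131,z),(616,-128,z),(616,-118,z),(594,-191,z),(616,-188,z)]])
E
```

```text
0 [array([425., 349.]), array([384., 374.]), array([399., 386.]), array([337., 280.]), array([297., 303.])]
5 [array([424., 339.]), array([383., 364.]), array([398., 376.]), array([337., 270.]), array([296., 293.])]
10 [array([424., 329.]), array([383., 353.]), array([398., 365.]), array([336., 260.]), array([296., 283.])]
15 [array([424., 319.]), array([383., 343.]), array([398., 355.]), array([336., 250.]), array([295., 272.])]
20 [array([424., 308.]), array([382., 332.]), array([397., 345.]), array([336., 240.]), array([295., 262.])]
```

```bash

python3 -m creep '[[0,0,0,-1,0,6,0.3],[0,0,0,0,0,0,0.3],[0,0,0,0,0,0,0.3]]'
python3 - <<'E'
from h import *
to(603.8,-160.7,173,.169)
E
```

```text
clock: 23.55
eef_pos: [604.2, -160.3, 173.0]
tcp_rot: [3.137, -0.004, 0.163]
contact_force: [-0.2, -0.3, -0.1]
opening: 0.698
at [ 604.2 -160.3  173. ] rot [ 3.137 -0.004  0.163] turn [ 0.004 -0.004 -0.006] shift in target-axes [-0.4  0.3 -0. ] in current axes [-0.4  0.3 -0. ] open 0.698 F [-0.2 -0.3 -0.1] t 23.55 q6 1.15
```

```bash

python3 -m creep '[[0,0,0,0,0,0,0.5],[0,0,0,0,0,0,0.6],[0,0,0,0,0,0,0.8],[0,0,0,0,0,0,0.8],[0,0,0,0,0,0,0.8],[0,0,0,0,0,0,0.8]]' 35
python3 - <<'E'
from h import *
to(603.8,-160.7,173,.169)
E
python3 -m creep '[[0,0,0,0,0,-20,0.8],[0,0,0,0,0,-40,0.8],[0,0,0,0,0,-40,0.8],[0,0,0,0,0,-10,0.8]]' 35
python3 - <<'E'
from h import *
shot('wrist','w19')
to(568,-328,250,-.507)
E
```

```text
clock: 24.05
eef_pos: [604.2, -160.4, 173.1]
tcp_rot: [3.137, -0.004, 0.163]
contact_force: [0.1, -0.4, 0.1]
opening: 0.411
at [ 604.2 -160.4  173.1] rot [ 3.137 -0.004  0.163] turn [ 0.004 -0.004 -0.006] shift in target-axes [-0.4  0.2  0.1] in current axes [-0.4  0.2  0.1] open 0.411 F [ 0.1 -0.4  0.1] t 24.05 q6 1.15
clock: 24.38
eef_pos: [601.8, -159.5, 281.7]
tcp_rot: [-3.142, 0.005, 0.163]
contact_force: [0.9, 0.0, 0.5]
opening: 0.41
at [ 601.9 -159.5  281.6] rot [3.141 0.005 0.163] turn [0.002 0.004 0.67 ] shift in target-axes [ 52.2 163.8  31.6] in current axes [-60.6 160.8  32. ] open 0.412 F [ 1.1 -0.5  0.8] t 24.43 q6 1.15
```

View pics/w19.png

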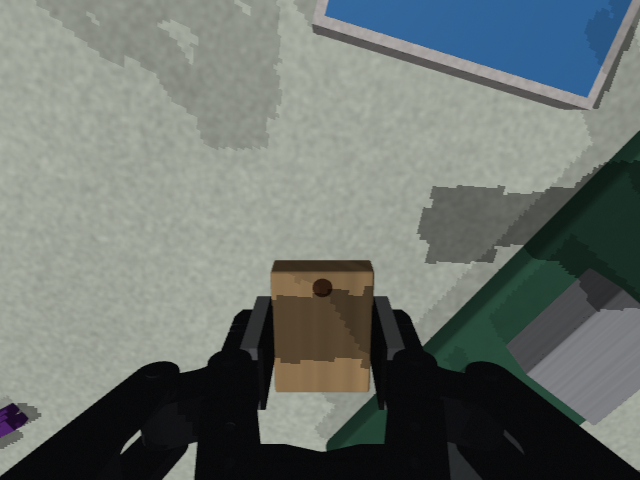

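```bash

python3 -m creep '[[0,0,-0.123,0,0,0,0.8],[0,0,-0.123,0,0,0,0.8],[0,0,-0.123,0,0,0,0.8],[0,0,-0.123,0,0,0,0.8],[0,0,-0.123,0,0,0,0.8],[0,0,-0.123,0,0,0,0.8],[0,0,-0.123,0,0,0,0.8],[0,0,-0.123,0,0,0,0.8],[0,0,-0.123,0,0,0,0.8],[0,0,-0.123,0,0,0,0.8]]'
python3 -m creep '[[0,0,-0.123,0,0,0,0.8],[0,0,-0.123,0,0,0,0.8],[0,0,-0.123,0,0,0,0.8],[0,0,-0.123,0,0,0,0.8],[0,0,-0.123,0,0,0,0.8],[0,0,-0.123,0,0,0,0.8],[0,0,-0.123,0,0,0,0.8],[0,0,-0.123,0,0,0,0.8],[0,0,-0.123,0,0,0,0.8],[0,0,-0.123,0,0,0,0.8]]'
python3 - <<'E'
from h import *
shot('wrist','w20')
to(568,-328,290,2.635)
E
```

```text
clock: 25.27
eef_pos: [599.0, -158.7, 273.2]
tcp_rot: [-3.131, 0.001, 1.413]
contact_force: [0.1, 0.1, -0.4]
opening: 0.408
clock: 26.1
eef_pos: [594.6, -157.5, 259.1]
tcp_rot: [-3.134, -0.025, 2.663]
contact_force: [0.2, -1.2, -1.0]
opening: 0.414
at [ 594.4 -157.5  258.8] rot [-3.134 -0.026  2.672] turn [-0.008 -0.026  0.037] shift in target-axes [ -59.7 -161.9  -31.2] in current axes [ -52.8 -164.3  -31.3] open 0.404 F [ 0.1  0.8 -1.7] t 26.15 q6 -1.36
```

View pics/w20.png

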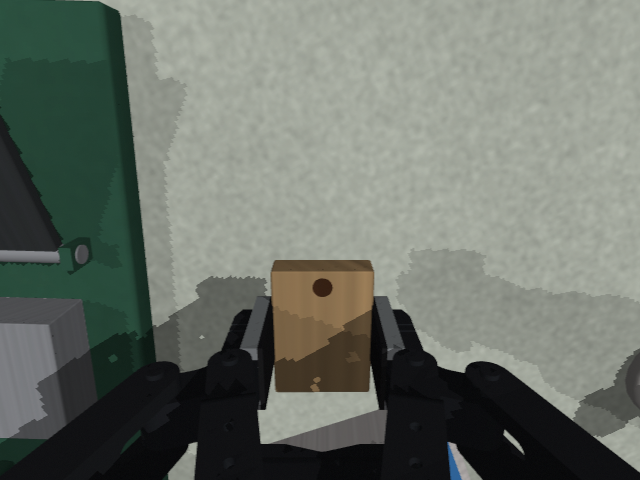

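```bash

python3 -m creep '[[-0.008,-0.026,0.037,0,0,-30,0.8],[0,0,0,-12,-32,0,0.8],[0,0,0,-12,-32,0,0.8],[0,0,0,-12,-32,0,0.8],[0,0,0,-12,-32,0,0.8],[0,0,0,-6,-20,0,0.8],[0,0,0,0,0,0,0.8]]'
python3 - <<'E'
from h import *
shot('wrist','w21');shot('top','t21')
to(568,-328,260,2.635)
E
```

```text
clock: 26.73
eef_pos: [567.6, -316.7, 282.5]
tcp_rot: [-3.14, -0.005, 2.619]
contact_force: [0.1, 0.7, -0.4]
opening: 0.408
at [ 568.1 -313.9  282.3] rot [-3.141 -0.007  2.62 ] turn [-0.    -0.007 -0.015] shift in target-axes [ -6.8 -12.4  22.3] in current axes [ -7.1 -12.3  22.3] open 0.409 F [ 0.8  0.7 -0.7] t 26.83 q6 -1.56
```

View pics/w21.png

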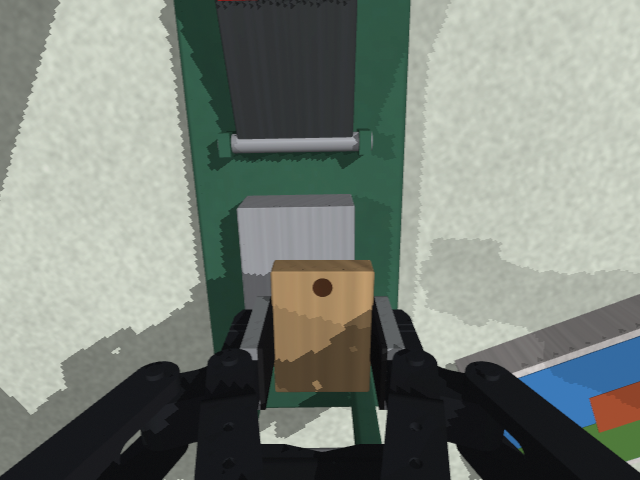

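```bash

python3 - <<'E'
from h import *
f=dict(np.load('pics/w21.npz'))
a=ray(f,239,208,50);b=ray(f,354,206,50);print(a,b,np.linalg.norm(a-b))
d=(b-a)[:2]/np.linalg.norm((b-a)[:2]); # along press y direction?
n=np.array([d[1],-d[0]]); 
print('edge dir',np.degrees(np.arctan2(d[1],d[0])))
mid=(a+b)[:2]/2
print(mid, mid+35*n, mid-35*n)
# pivot rod ends
print(ray(f,234,145,30),ray(f,357,145,30))
# tag corners in hand: plane top z = TCPz-161+? 
s=282.3
for zt in (s-173+12,):
  for p in [(272,271),(373,271),(371,391),(275,391)]: print('tag',ray(f,*p,zt).round(1))
E
```

```text
[ 521.11193254 -337.32706326   50.        ] [ 549.03822011 -286.69951713   50.        ] 57.81890663331822
edge dir 61.11875576646063
[ 535.07507632 -312.0132902 ] [ 565.72187021 -328.91814229] [ 504.42828243 -295.1084381 ]
[ 493.49550993 -326.86802184   30.        ] [ 525.85972372 -270.64824152   30.        ]
tag [ 537.1 -317.8  121.3]
tag [ 554.3 -288.   121.3]
tag [ 597.3 -311.5  121.3]
tag [ 579.2 -342.9  121.3]
```

```bash

python3 -m creep '[[0,-0.007,-0.015,-7,-12,20,0.8],[0,0,0,0,0,20,0.8],[0,0,0,0,0,8,0.8],[0,0,0,0,0,0,0.8]]'
python3 - <<'E'
from h import *
to(567.5,-328,224,2.637)
E
```

```text
clock: 27.17
eef_pos: [569.3, -323.7, 232.2]
tcp_rot: [3.14, 0.0, 2.633]
contact_force: [-0.4, 0.9, -0.2]
opening: 0.411
at [ 569.3 -323.7  232.2] rot [3.14  0.    2.633] turn [ 0.001  0.    -0.004] shift in target-axes [-0.6 -4.6  8.2] in current axes [-0.6 -4.7  8.2] open 0.411 F [-0.4  0.9 -0.2] t 27.17 q6 -1.58
```

```bash

python3 -m creep '[[0,0,0,-1,-5,4,0.8],[0,0,0,0,0,3,0.8],[0,0,0,0,0,0,0.8]]'
python3 - <<'E'
from h import *
f=shot('scene','s22')
c=f['color'][:,:,::-1]
u,v=proj(f,(567,-328,60)).astype(int)
cv2.imwrite('pics/s22z.png',cv2.resize(c[v-50:v+40,u-60:u+60],None,fx=6,fy=6,interpolation=cv2.INTER_CUBIC))
to(567.5,-328,224,2.637)
E
```

```text
clock: 27.42
eef_pos: [568.4, -326.2, 225.1]
tcp_rot: [3.14, -0.001, 2.634]
contact_force: [0.9, -0.9, 0.1]
opening: 0.413
at [ 568.5 -326.4  225.5] rot [ 3.140e+00 -1.000e-03  2.634e+00] turn [ 0.002 -0.001 -0.003] shift in target-axes [ 0.1 -1.9  1.5] in current axes [ 0.1 -1.9  1.4] open 0.41 F [0.4 0.5 0. ] t 27.47 q6 -1.59
```

View pics/s22z.png

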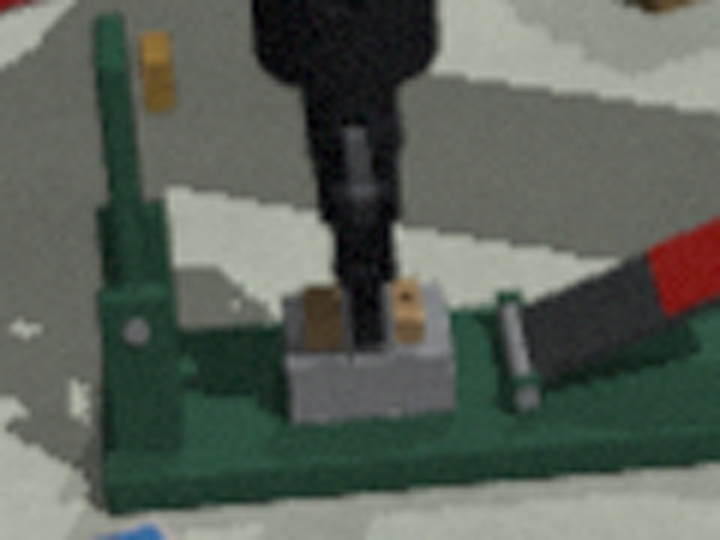

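```bash

python3 -m creep '[[0,0,0,0,-2,2,0.8],[0,0,0,0,0,0,0.8]]'
python3 -m creep '[[0,0,0,0,-1,2,0.8],[0,0,0,0,0,0,0.8]]'
python3 -c "
from h import *
to(567.5,-328,224,2.637)"
```

```text
clock: 27.63
eef_pos: [568.0, -328.1, 224.5]
tcp_rot: [3.14, 0.001, 2.634]
contact_force: [0.0, -0.7, 0.1]
opening: 0.406
clock: 27.8
eef_pos: [567.9, -329.3, 223.6]
tcp_rot: [3.14, 0.003, 2.634]
contact_force: [-0.6, -0.3, 0.2]
opening: 0.412
at [ 567.9 -329.3  223.6] rot [3.140e+00 3.000e-03 2.634e+00] turn [ 0.002  0.003 -0.003] shift in target-axes [ 1.   1.  -0.4] in current axes [ 1.   1.  -0.4] open 0.412 F [-0.6 -0.3  0.2] t 27.8 q6 -1.59
```

```bash

python3 -m creep '[[0,0,0,0,1,1,0.8],[0,0,0,0,0,0,0.8],[0,0,0,0,0,0,0.55],[0,0,0,0,0,0,0.5],[0,0,0,0,0,0,0.45],[0,0,0,0,0,0,0.4],[0,0,0,0,0,-10,0.4],[0,0,0,0,0,-35,0.4],[0,0,0,0,0,-40,0.4],[0,0,0,0,0,0,0.4]]'
python3 - <<'E'
from h import *
f=shot('wrist','w23');shot('top','t23')
poly(f,(8,60,60),(25,220,255),62,300)
to(567.5,-328,224,2.637)
E
```

```text
clock: 28.63
eef_pos: [567.4, -328.3, 309.9]
tcp_rot: [3.14, -0.002, 2.634]
contact_force: [1.5, -1.1, 1.2]
opening: 0.599
px [611. 372.] rect c [ 725.1 -209.1] size [37.7 26.6] ang 82.8
px [322. 251.] rect c [ 568.3 -327.5] size [35.7 51.3] ang 60.9
at [ 565.9 -327.4  304.7] rot [ 3.14  -0.008  2.634] turn [ 0.002 -0.008 -0.003] shift in target-axes [-1.7  0.2 80.7] in current axes [-2.3  0.1 80.7] open 0.598 F [-0.5  0.4 -0.6] t 28.73 q6 -1.59
```

View pics/w23.png

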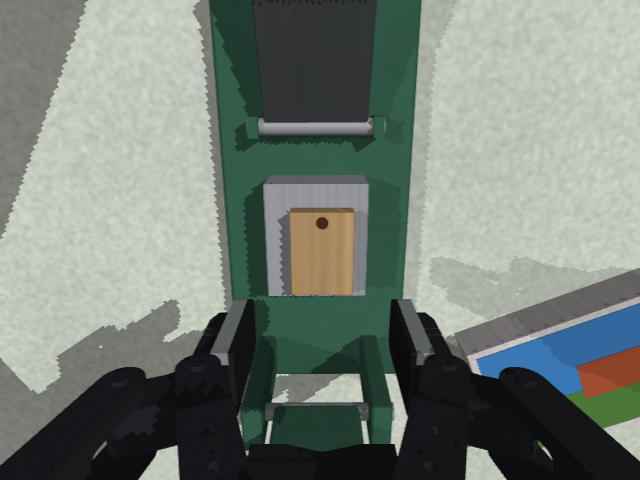

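```bash

python3 - <<'E'
from h import *
f=dict(np.load('pics/w23.npz'))
A=np.array([ray(f,*p,50)[:2] for p in [(264,184),(368,184),(366,297),(268,297)]])
print(A,A.mean(0))
for i in range(4): print(np.linalg.norm(A[i]-A[(i+1)%4]))
B=np.array([ray(f,*p,62)[:2] for p in [(290,212),(354,212),(353,296),(292,296)]])
print(B,B.mean(0))
d=B.mean(0)-A.mean(0);y=-.504;print('press frame offset',d@[np.cos(y),np.sin(y)],d@[-np.sin(y),np.cos(y)])
T=f['T'];print(T[:3,3])
c=f['color'][:,:,::-1];cv2.imwrite('pics/w23z.png',cv2.resize(c[165:310,240:390],None,fx=4,fy=4,interpolation=cv2.INTER_CUBIC))
E
```

```text
[[ 520.72781166 -337.9130889 ]
 [ 549.0597573  -286.97393387]
 [ 610.87710881 -319.98058201]
 [ 581.6689129  -372.4797405 ]] [ 565.58339767 -329.33683632]
58.28804902472394
70.07726999223095
60.077286476950604
70.06190993967665
[[ 539.46297874 -331.01180793]
 [ 556.34286357 -300.66484385]
 [ 600.68118371 -324.59722329]
 [ 583.46871192 -355.53521267]] [ 569.98893448 -327.95227193]
press frame offset 3.1890923885156464 3.339979477810529
[ 497.37665    -287.89397808  278.68169293]
```

View pics/w23z.png

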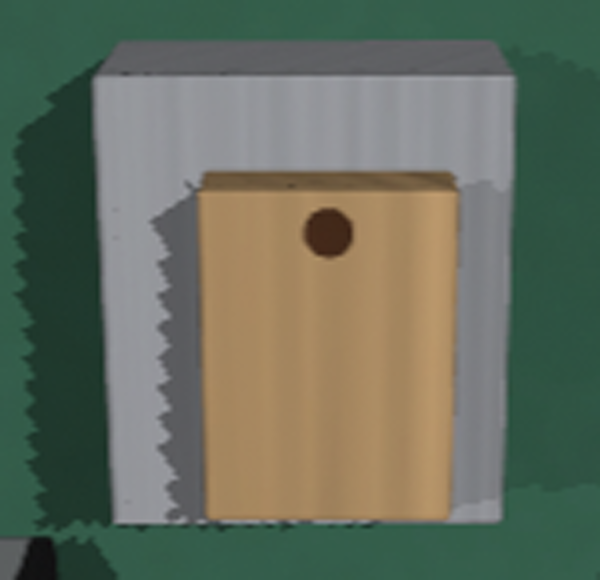

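The tag sits about 3 mm off centre in each press axis. I'll re-grip it and centre it.

```bash

python3 -m creep '[[0,-0.008,0,-2,0,30,0.4],[0,0,0,0,0,30,0.4],[0,0,0,0,0,12,0.4],[0,0,0,0,0,3,0.4],[0,0,0,0,0,0,0.4]]'
python3 -c "
from h import *
to(568,-328,224.5,2.637)"
```

```text
clock: 29.15
eef_pos: [566.8, -327.6, 226.5]
tcp_rot: [3.14, -0.001, 2.634]
contact_force: [-0.8, 0.4, 0.4]
opening: 0.597
at [ 566.8 -327.6  226.5] rot [ 3.140e+00 -1.000e-03  2.634e+00] turn [ 0.002 -0.001 -0.003] shift in target-axes [-1.3  0.3  2. ] in current axes [-1.3  0.3  2. ] open 0.597 F [-0.8  0.4  0.4] t 29.15 q6 -1.59
```

```bash

python3 -m creep '[[0,0,0,0,0,2,0.5],[0,0,0,0,0,0,0.6],[0,0,0,0,0,0,0.8],[0,0,0,0,0,0,0.8],[0,0,0,0,0,0,0.8],[0,0,0,0,0,-8,0.8],[0,0,0,0,0,0,0.8]]' 35
python3 -c "
from h import *
shot('wrist','w24')
to(568,-328,224.5,2.637)"
```

```text
clock: 29.73
eef_pos: [567.8, -328.3, 236.5]
tcp_rot: [3.14, 0.003, 2.634]
contact_force: [1.1, -0.4, 0.5]
opening: 0.411
at [ 567.5 -328.1  235.8] rot [3.140e+00 2.000e-03 2.634e+00] turn [ 0.002  0.002 -0.003] shift in target-axes [-0.4  0.3 11.3] in current axes [-0.3  0.3 11.3] open 0.408 F [-0.5 -0.9 -0.2] t 29.78 q6 -1.59
```

```bash

python3 -m creep '[[0,0,0,3,-3,0,0.8],[0,0,0,0,0,5,0.8],[0,0,0,0,0,4,0.8],[0,0,0,0,0,0,0.8]]'
python3 -c "
from h import *
to(563.5,-329.4,224,2.637)"
```

```text
clock: 30.12
eef_pos: [563.0, -329.4, 226.8]
tcp_rot: [3.14, 0.003, 2.634]
contact_force: [0.0, -0.7, -1.7]
opening: 0.409
at [ 563.  -329.4  226.8] rot [3.140e+00 3.000e-03 2.634e+00] turn [ 0.002  0.003 -0.003] shift in target-axes [-0.5  0.3  2.8] in current axes [-0.4  0.3  2.8] open 0.409 F [ 0.  -0.7 -1.7] t 30.12 q6 -1.6
```

```bash

python3 -m creep '[[0,0,0,0,0,2,0.8],[0,0,0,0,0,1,0.8],[0,0,0,0,0,0,0.8]]'
python3 -c "
from h import *
to(563.5,-329.4,224,2.637)"
python3 -m creep '[[0,0,0,0,0,0,0.55],[0,0,0,0,0,0,0.5],[0,0,0,0,0,0,0.45],[0,0,0,0,0,0,0.4],[0,0,0,0,0,-10,0.4],[0,0,0,0,0,-35,0.4],[0,0,0,0,0,-40,0.4],[0,0,0,0,0,0,0.4]]'
python3 - <<'E'
from h import *
f=shot('wrist','w25');shot('top','t25')
poly(f,(8,60,60),(25,220,255),62,300,(200,150,450,350))
c=f['color'][:,:,::-1];cv2.imwrite('pics/w25z.png',cv2.resize(c[165:325,240:390],None,fx=3.7,fy=3.7,interpolation=cv2.INTER_CUBIC))
to(563.5,-329.4,224,2.637)
E
```

```text
clock: 30.37
eef_pos: [563.1, -329.5, 224.6]
tcp_rot: [3.14, 0.003, 2.634]
contact_force: [0.1, -0.4, -0.8]
opening: 0.408
at [ 563.1 -329.5  224.6] rot [3.140e+00 3.000e-03 2.634e+00] turn [ 0.002  0.003 -0.003] shift in target-axes [-0.3  0.3  0.6] in current axes [-0.3  0.3  0.6] open 0.408 F [ 0.1 -0.4 -0.8] t 30.37 q6 -1.6
clock: 31.03
eef_pos: [562.2, -329.1, 310.2]
tcp_rot: [3.14, -0.005, 2.634]
contact_force: [2.0, -0.6, 1.7]
opening: 0.599
px [322. 256.] rect c [ 565.5 -329.5] size [35.7 51.2] ang 60.9
at [ 560.7 -328.2  305.1] rot [ 3.139 -0.01   2.634] turn [ 0.002 -0.01  -0.003] shift in target-axes [-3.   0.3 81.1] in current axes [-3.9  0.1 81.1] open 0.599 F [ 0.7  0.7 -0.2] t 31.13 q6 -1.6
```

View pics/w25z.png

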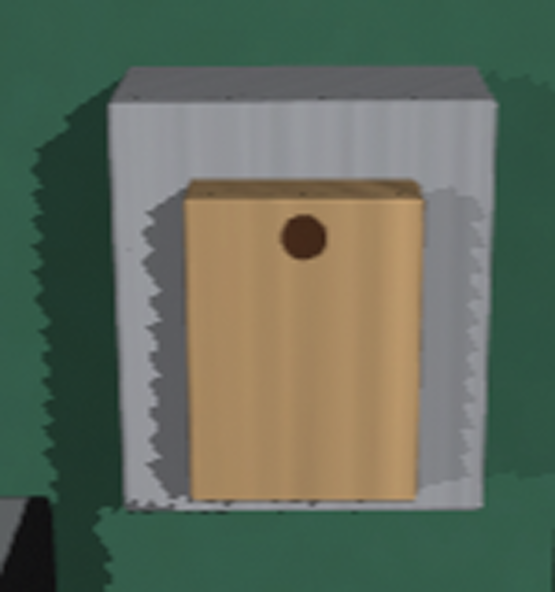

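The tag is now centred on the anvil to within 1 mm. Next is the pedal, pressed with closed fingertips.

```bash

python3 -m creep '[[0,-0.01,0,28,0,0,1],[0,0,0,35,0,0,1],[0,0,0,35,0,0,1],[0,0,0,35,0,0,1],[0,0,0,8,0,0,1],[0,0,0,0,0,0,1]]'
python3 - <<'E'
from h import *
f=shot('wrist','w26')
poly(f,(0,150,50),(8,255,255),66,300)
to(436,-258.5,250,2.637)
E
```

```text
clock: 31.63
eef_pos: [430.6, -255.6, 299.7]
tcp_rot: [3.139, -0.007, 2.634]
contact_force: [-0.3, -0.7, 0.5]
opening: 0.0
px [320. 272.] rect c [ 436.2 -258. ] size [58.6 36.3] ang 61.8
at [ 431.1 -255.9  299.7] rot [ 3.139 -0.007  2.634] turn [ 0.002 -0.007 -0.003] shift in target-axes [-5.5  0.1 49.7] in current axes [-5.9 -0.  49.6] open 0.004 F [-1.3  1.2 -0.2] t 31.68 q6 -1.6
```

View pics/w26.png

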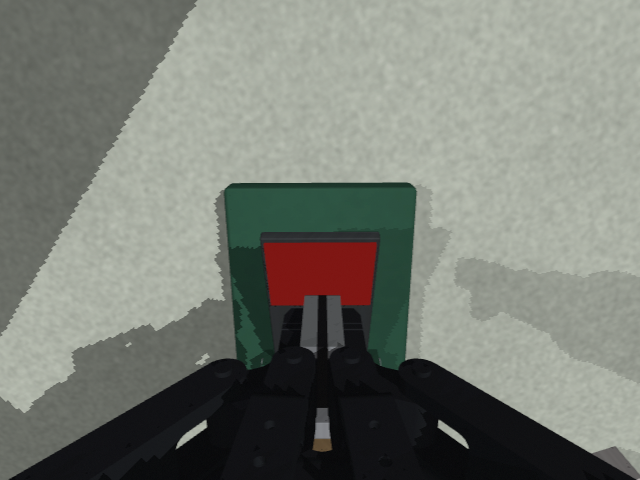

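```bash

python3 -m creep '[[0,-0.005,0,-2,0,25,1],[0,0,0,0,0,20,1],[0,0,0,0,0,5,1],[0,0,0,0,0,4,1],[0,0,0,0,0,4,1]]'
python3 - <<'E'
from h import *
to(435,-258.5,212,2.637)
E
```

```text
clock: 32.1
eef_pos: [438.6, -260.0, 240.6]
tcp_rot: [3.139, 0.005, 2.634]
contact_force: [-1.6, 1.0, 7.2]
opening: 0.0
at [ 438.6 -260.   240.6] rot [3.139 0.005 2.634] turn [ 0.002  0.005 -0.003] shift in target-axes [ 3.9 -0.4 28.6] in current axes [ 4.1 -0.5 28.6] open 0.0 F [-1.6  1.   7.2] t 32.1 q6 -1.6
```

```bash

python3 -m creep '[[0,0,0,2,0,4,1],[0,0,0,2,0,4,1],[0,0,0,1,0,4,1],[0,0,0,1,0,4,1]]'
python3 -m creep '[[0,0,0,1,0,3,1],[0,0,0,0,0,3,1]]'
python3 - <<'E'
from h import *
to(435,-258.5,212,2.637)
E
```

```text
clock: 32.43
eef_pos: [435.0, -258.0, 225.1]
tcp_rot: [3.139, 0.008, 2.634]
contact_force: [-2.4, 1.1, 4.2]
opening: -0.002
clock: 32.6
eef_pos: [434.0, -257.4, 218.9]
tcp_rot: [3.139, 0.009, 2.634]
contact_force: [-2.6, 1.4, 4.2]
opening: -0.004
at [ 434.  -257.4  218.9] rot [3.139 0.009 2.634] turn [ 0.002  0.009 -0.003] shift in target-axes [-1.4 -0.5  6.9] in current axes [-1.3 -0.5  6.9] open -0.004 F [-2.6  1.4  4.2] t 32.6 q6 -1.61
```

```bash

python3 -m creep '[[0,0,0,0,0,3,1],[0,0,0,0,0,2,1]]'
python3 -m creep '[[0,0,0,0,0,2,1]]'
python3 - <<'E'
from h import *
to(435,-258.5,212,2.637)
E
```

```text
clock: 32.77
eef_pos: [433.6, -257.2, 213.4]
tcp_rot: [3.14, 0.008, 2.634]
contact_force: [-1.8, 0.5, 4.0]
opening: -0.0
clock: 32.85
eef_pos: [433.5, -257.1, 211.1]
tcp_rot: [3.14, 0.007, 2.634]
contact_force: [-1.4, 0.1, 5.1]
opening: 0.002
at [ 433.5 -257.1  211.1] rot [3.14  0.007 2.634] turn [ 0.002  0.007 -0.003] shift in target-axes [-1.9 -0.5 -0.9] in current axes [-2.  -0.5 -0.8] open 0.002 F [-1.4  0.1  5.1] t 32.85 q6 -1.61
```

```bash

python3 -m creep '[[0,0,0,0,0,2,1]]'
python3 -m creep '[[0,0,0,0,0,1.5,1]]'
```

```text
clock: 32.93
eef_pos: [433.4, -257.1, 209.1]
tcp_rot: [3.14, 0.007, 2.634]
contact_force: [-2.6, 2.7, 12.7]
opening: -0.0
clock: 33.02
eef_pos: [433.5, -257.2, 208.3]
tcp_rot: [3.14, 0.007, 2.634]
contact_force: [-9.4, 4.9, 41.0]
opening: -0.0
```

```bash

python3 -m creep '[[0,0,0,0,0,1.5,1]]'
```

```text
clock: 33.1
eef_pos: [433.6, -257.2, 208.2]
tcp_rot: [3.14, 0.006, 2.634]
contact_force: [-10.6, 6.9, 41.8]
opening: 0.002
```

```bash

python3 -m creep '[[0,0,0,0,0,1,1],[0,0,0,0,0,1,1]]'
python3 - <<'E'
from h import *
shot('scene','s27')
print(sense()['contact_force'],sense()['eef_pos'])
E
python3 -m creep '[[0,0,0,0,0,1,1],[0,0,0,0,0,1,1],[0,0,0,0,0,1,1],[0,0,0,0,0,1,1]]'
```

```text
clock: 33.27
eef_pos: [433.6, -257.2, 208.9]
tcp_rot: [3.14, 0.006, 2.634]
contact_force: [-4.7, 2.5, 18.7]
opening: 0.002
[-6.32145289  3.45439301 21.96748898] [ 433.57458711 -257.21416238  208.83095805]
clock: 33.65
eef_pos: [433.6, -257.2, 208.8]
tcp_rot: [3.139, 0.006, 2.634]
contact_force: [-5.8, 3.0, 22.6]
opening: 0.003
```

View pics/s27.png

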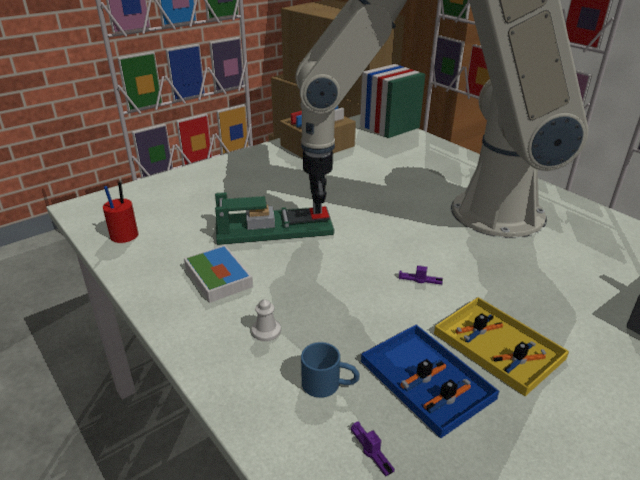

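The lever is over and the die bears on the tag, with the force above the 14 N region. I'll hold it firmly for more than a second.

```bash

python3 -m creep '[[0,0,0,0,0,1.2,1],[0,0,0,0,0,1.2,1],[0,0,0,0,0,1.2,1],[0,0,0,0,0,1.2,1],[0,0,0,0,0,1.2,1],[0,0,0,0,0,1.2,1],[0,0,0,0,0,1.2,1],[0,0,0,0,0,1.2,1],[0,0,0,0,0,1.2,1],[0,0,0,0,0,1.2,1]]'
python3 -m creep '[[0,0,0,0,0,1.2,1],[0,0,0,0,0,1.2,1],[0,0,0,0,0,1.2,1],[0,0,0,0,0,1.2,1],[0,0,0,0,0,1.2,1]]'
```

```text
clock: 34.48
eef_pos: [433.6, -257.2, 208.7]
tcp_rot: [3.139, 0.006, 2.634]
contact_force: [-6.7, 3.9, 24.1]
opening: 0.007
clock: 34.9
eef_pos: [433.6, -257.2, 208.7]
tcp_rot: [3.139, 0.006, 2.634]
contact_force: [-6.9, 3.6, 25.2]
opening: 0.001
```

```bash

python3 -m creep '[[0,0,0,0,0,-4,1],[0,0,0,0,0,-5,1],[0,0,0,0,0,-5,1],[0,0,0,0,0,-6,1],[0,0,0,0,0,-6,1],[0,0,0,0,0,-8,1],[0,0,0,0,0,-8,1],[0,0,0,0,0,-30,1],[0,0,0,0,0,-30,0.4],[0,0,0,0,0,0,0.4]]'
python3 - <<'E'
from h import *
shot('scene','s28')
to(565.5,-329.5,300,2.637)
E
```

```text
clock: 35.73
eef_pos: [433.0, -257.1, 316.8]
tcp_rot: [3.139, 0.006, 2.634]
contact_force: [1.2, -1.0, 0.1]
opening: 0.271
at [ 432.5 -256.8  315. ] rot [3.139 0.005 2.634] turn [ 0.002  0.005 -0.003] shift in target-axes [-151.6    0.7   15. ] in current axes [-151.5    1.1   15.7] open 0.366 F [-0.2  0.7  0.5] t 35.78 q6 -1.6
```

View pics/s28.png

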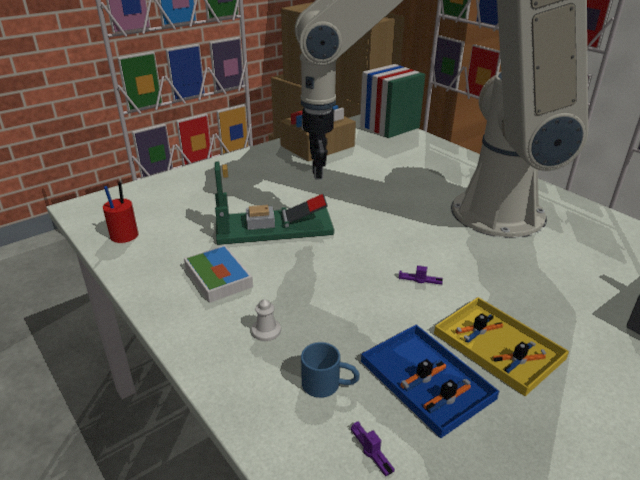

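The pedal is up, the lever is upright and the tag is still on the anvil. I'll go back for the tag.

```bash

python3 -m creep '[[0,0.005,0,-36,0,0,0.3],[0,0,0,-36,0,0,0.3],[0,0,0,-36,0,0,0.3],[0,0,0,-36,0,0,0.3],[0,0,0,-4,0,0,0.3],[0,0,0,0,0,0,0.3]]'
python3 - <<'E'
from h import *
f=shot('wrist','w29')
poly(f,(8,60,60),(25,220,255),62,300,(200,150,450,350))
to(565.5,-329.5,224,2.637)
E
```

```text
clock: 36.28
eef_pos: [562.4, -328.9, 310.2]
tcp_rot: [3.139, -0.01, 2.634]
contact_force: [-0.3, 0.3, 0.1]
opening: 0.701
px [321. 258.] rect c [ 565.4 -329.5] size [35.7 51.3] ang 60.9
at [ 561.9 -328.6  310.2] rot [ 3.139 -0.01   2.634] turn [ 0.002 -0.01  -0.003] shift in target-axes [-3.5  1.  86.2] in current axes [-4.4  0.8 86.1] open 0.701 F [ 0.3 -0.5 -0. ] t 36.33 q6 -1.6
```

View pics/w29.png

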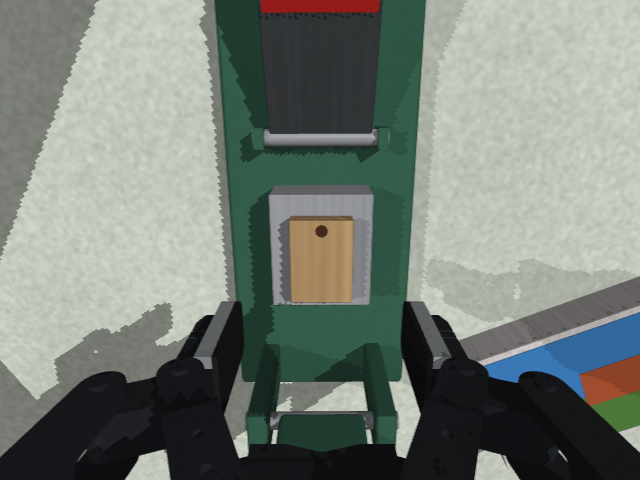

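```bash

python3 -m creep '[[0,-0.01,0,-3,1,30,0.3],[0,0,0,0,0,30,0.3],[0,0,0,0,0,16,0.3],[0,0,0,0,0,4,0.3],[0,0,0,0,0,0,0.3]]'
python3 -c "
from h import *
to(564.5,-329.5,224.5,2.637)"
```

```text
clock: 36.75
eef_pos: [559.9, -326.1, 226.8]
tcp_rot: [3.139, -0.004, 2.634]
contact_force: [0.4, 0.1, -0.6]
opening: 0.701
at [ 559.9 -326.1  226.8] rot [ 3.139 -0.004  2.634] turn [ 0.003 -0.004 -0.003] shift in target-axes [-5.7 -0.7  2.3] in current axes [-5.7 -0.7  2.2] open 0.701 F [ 0.4  0.1 -0.6] t 36.75 q6 -1.6
```

```bash

python3 -m creep '[[0,-0.004,0,-5,-1,2,0.3],[0,0,0,0,0,0,0.3],[0,0,0,0,0,0,0.5],[0,0,0,0,0,0,0.6],[0,0,0,0,0,0,0.8],[0,0,0,0,0,0,0.8],[0,0,0,0,0,0,0.8],[0,0,0,0,0,-20,0.8],[0,0,0,0,0,-35,0.8],[0,0,0,0,0,-35,0.8]]' 40
python3 -c "
from h import *
shot('wrist','w30')
to(602,222,270,1.53)"
```

```text
clock: 37.58
eef_pos: [561.2, -328.4, 314.5]
tcp_rot: [3.139, -0.009, 2.634]
contact_force: [0.6, 0.2, -0.4]
opening: 0.403
at [ 563.  -329.5  322.2] rot [3.139e+00 1.000e-03 2.634e+00] turn [ 3.000e-03 -1.000e-03  1.104e+00] shift in target-axes [552.6  16.4  52.2] in current axes [234.2 500.7  53.3] open 0.407 F [ 2.5 -1.4  4. ] t 37.63 q6 -1.6
```

View pics/w30.png

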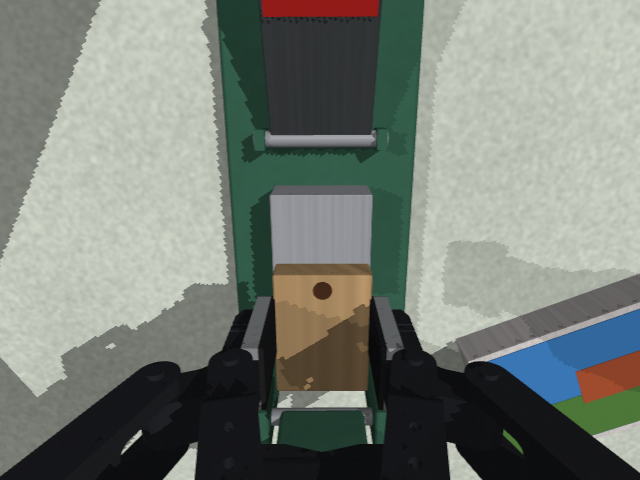

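```bash

python3 -m creep '[[0,0,0.1,17,36,0,0.8],[0,0,0,13,38,0,0.8],[0,0,0,13,38,0,0.8],[0,0,0,13,38,0,0.8],[0,0,0,13,38,0,0.8],[0,0,0,13,38,0,0.8],[0,0,0,13,38,0,0.8],[0,0,0,13,38,0,0.8],[0,0,0,13,38,0,0.8],[0,0,0,13,38,0,0.8]]'
python3 -c "
from h import *
to(606,234,270,1.525)"
```

```text
clock: 38.47
eef_pos: [670.3, 62.8, 329.8]
tcp_rot: [3.137, 0.018, 2.519]
contact_force: [0.5, 0.1, -1.4]
opening: 0.407
at [670.3  62.8 329.8] rot [3.137 0.018 2.519] turn [0.014 0.014 0.994] shift in target-axes [168.  -72.1  59.8] in current axes [153.1 101.2  57.5] open 0.407 F [ 0.5  0.1 -1.4] t 38.47 q6 -0.85
```

```bash

python3 -m creep '[[0.014,0.014,0.11,0,0,0,0.8],[0,0,0.11,0,0,0,0.8],[0,0,0.11,0,0,0,0.8],[0,0,0.11,0,0,0,0.8],[0,0,0.11,0,0,0,0.8],[0,0,0.11,0,0,0,0.8],[0,0,0.11,0,0,0,0.8],[0,0,0.11,0,0,0,0.8],[0,0,0.11,0,0,0,0.8],[0,0,0,0,0,0,0.8]]'
python3 -c "
from h import *
to(606,234,270,1.525)"
```

```text
clock: 39.3
eef_pos: [672.1, 75.7, 328.9]
tcp_rot: [3.14, 0.006, 1.493]
contact_force: [0.1, 0.3, -0.0]
opening: 0.406
at [672.1  75.7 328.9] rot [3.14  0.006 1.493] turn [ 0.001  0.006 -0.032] shift in target-axes [155.1 -73.3  58.9] in current axes [153.  -78.4  57.9] open 0.406 F [ 0.1  0.3 -0. ] t 39.3 q6 0.19
```

```bash

python3 -m creep '[[0,0,-0.032,0,0,0,0.8],[0,0,0,31,-15,10,0.8],[0,0,0,31,-15,12,0.8],[0,0,0,31,-15,12,0.8],[0,0,0,31,-15,12,0.8],[0,0,0,31,-13,12,0.8],[0,0,0,0,0,0,0.8]]'
python3 -c "
from h import *
shot('wrist','w31')
to(606,234,177,1.525)"
```

```text
clock: 39.88
eef_pos: [604.2, 235.9, 268.8]
tcp_rot: [3.134, 0.005, 1.547]
contact_force: [-0.3, -0.5, -0.8]
opening: 0.407
at [605.3 234.3 269.7] rot [3.132 0.006 1.548] turn [0.009 0.006 0.023] shift in target-axes [-0.2  0.8 92.7] in current axes [ 0.3 -0.1 92.7] open 0.406 F [-0.6 -0.7 -0.6] t 39.93 q6 0.4
```

View pics/w31.png

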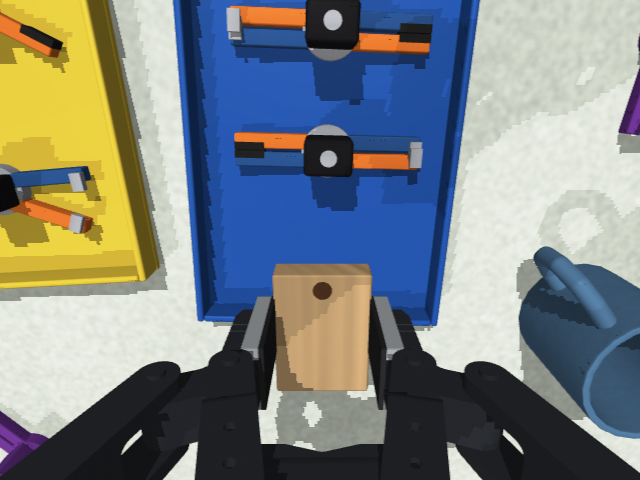

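```bash

python3 - <<'E'
from h import *
f=dict(np.load('pics/w31.npz'))
print([ray(f,*p,22)[:2].round(1) for p in [(203,322),(437,325)]], ray(f,328,158,38).round(1))
E
```

```text
[array([534.7, 192.4]), array([673.2, 186.6])] [609.9 289.   38. ]
```

```bash

python3 -m creep '[[0.009,0.006,0.02,0,0,30,0.8],[0,0,0,0,0,30,0.8],[0,0,0,0,0,20,0.8],[0,0,0,0,0,4,0.8],[0,0,0,0,0,0,0.8]]'
python3 -c "
from h import *
to(606,234,177.5,1.525)"
```

```text
clock: 40.35
eef_pos: [608.9, 233.2, 186.6]
tcp_rot: [3.134, -0.002, 1.543]
contact_force: [0.3, -0.3, 0.5]
opening: 0.404
at [608.9 233.2 186.6] rot [ 3.134e+00 -2.000e-03  1.543e+00] turn [ 0.008 -0.002  0.018] shift in target-axes [ 0.6 -2.9  9.1] in current axes [ 0.7 -3.   9. ] open 0.404 F [ 0.3 -0.3  0.5] t 40.35 q6 0.39
```

```bash

python3 -m creep '[[0.008,0,0,0,-2,5,0.8],[0,0,0,0,0,2,0.8],[0,0,0,0,0,0,0.8]]'
python3 -c "
from h import *
to(606,234,177.5,1.525)"
```

```text
clock: 40.6
eef_pos: [608.8, 232.3, 183.0]
tcp_rot: [3.139, -0.004, 1.544]
contact_force: [0.2, 0.1, 0.4]
opening: 0.403
at [608.8 232.3 183. ] rot [ 3.139 -0.004  1.544] turn [ 0.002 -0.004  0.019] shift in target-axes [ 1.5 -2.9  5.5] in current axes [ 1.6 -2.8  5.5] open 0.403 F [0.2 0.1 0.4] t 40.6 q6 0.39
```

```bash

python3 -m creep '[[0,0,0,0,0,4,0.8],[0,0,0,0,0,0,0.8]]'
python3 -m creep '[[0,0,0,0,0,2,0.8],[0,0,0,0,0,0,0.8]]'
python3 -c "
from h import *
to(606,234,177.5,1.525)"
```

```text
clock: 40.77
eef_pos: [610.0, 232.3, 183.2]
tcp_rot: [3.136, -0.005, 1.544]
contact_force: [1.1, 0.2, -1.5]
opening: 0.409
clock: 40.93
eef_pos: [611.0, 232.3, 183.1]
tcp_rot: [3.133, -0.007, 1.545]
contact_force: [0.2, 0.1, -0.2]
opening: 0.408
at [611.  232.3 183.1] rot [ 3.133 -0.007  1.545] turn [ 0.008 -0.007  0.02 ] shift in target-axes [ 1.5 -5.   5.6] in current axes [ 1.5 -5.1  5.6] open 0.408 F [ 0.2  0.1 -0.2] t 40.93 q6 0.38
```

```bash

python3 -c "
from h import *
s=sense();print(s['qpos'],s['qvel'],s['contact_force'],s['wrist_torque'])
f=shot('scene','s32')
c=f['color'][:,:,::-1]
u,v=proj(f,(606,234,20)).astype(int)
cv2.imwrite('pics/s32z.png',cv2.resize(c[v-70:v+50,u-75:u+75],None,fx=5,fy=5,interpolation=cv2.INTER_CUBIC))
"
```

```text
[0.36028172 0.65413241 1.70704557 0.00428543 0.77005257 0.3834176 ] [-0.00193457 -0.01699751 -0.00755532 -0.00085179  0.00665496 -0.00471502] [ 0.22167372  0.08315821 -0.1935738 ] [-0.04901787  0.05472889 -0.01981297]
```

View pics/s32z.png

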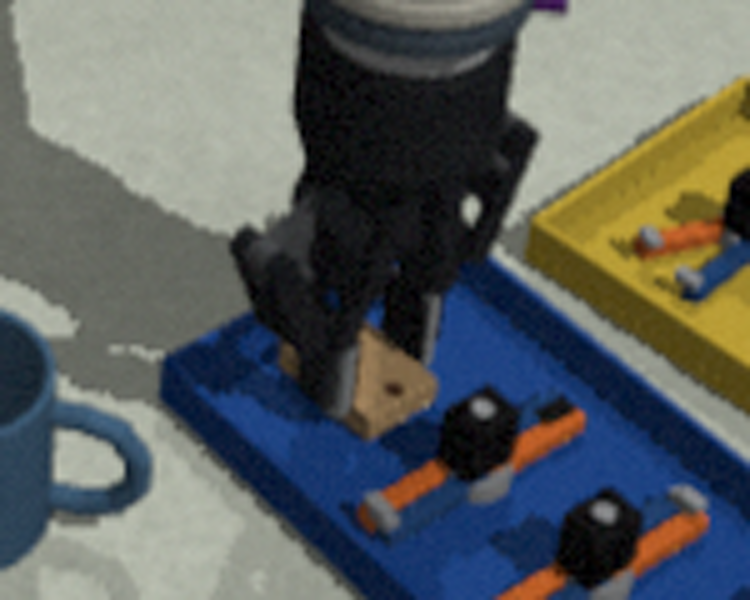

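```bash

python3 -m creep '[[0,0,0,0,-3,3,0.8],[0,0,0,0,0,3,0.8]]'
python3 -c "
from h import *
to(606,234,177.5,1.525)"
```

```text
clock: 41.15
eef_pos: [609.6, 232.6, 181.4]
tcp_rot: [3.129, -0.008, 1.545]
contact_force: [-21.2, -7.1, 55.5]
opening: 0.409
at [609.6 232.6 181.4] rot [ 3.129 -0.008  1.545] turn [ 0.013 -0.008  0.02 ] shift in target-axes [ 1.3 -3.7  3.9] in current axes [ 1.3 -3.7  3.8] open 0.409 F [-21.2  -7.1  55.5] t 41.15 q6 0.39
```

```bash

python3 -m creep '[[0,0,0,0,0,-1,0.8]]'
python3 -m creep '[[0,0,0,0,0,0,0.55],[0,0,0,0,0,0,0.5],[0,0,0,0,0,0,0.45],[0,0,0,0,0,0,0.4],[0,0,0,0,0,-10,0.4],[0,0,0,0,0,-35,0.4],[0,0,0,0,0,-40,0.4],[0,0,0,0,-30,-30,0.4],[0,0,0,0,-30,-30,0.4],[0,0,0,0,0,0,0.4]]'
python3 -c "
from h import *
shot('wrist','w33');shot('scene','s33')
to(606,234,177.5,1.525)"
```

```text
clock: 41.23
eef_pos: [609.5, 232.6, 183.3]
tcp_rot: [3.129, -0.008, 1.545]
contact_force: [-0.5, -0.9, -0.4]
opening: 0.404
clock: 42.07
eef_pos: [546.3, 232.5, 330.2]
tcp_rot: [3.136, -0.005, 1.544]
contact_force: [1.7, 0.8, -0.2]
opening: 0.6
at [548.2 232.3 326.6] rot [ 3.136 -0.004  1.544] turn [ 0.005 -0.004  0.019] shift in target-axes [  4.4  57.7 149.1] in current axes [  2.6  57.  149.4] open 0.599 F [-0.3  0.2  0. ] t 42.17 q6 0.42
```

View pics/w33.png

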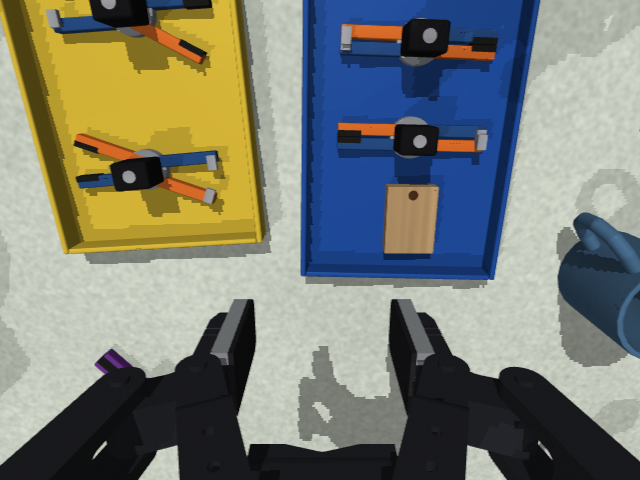

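View pics/s33.png

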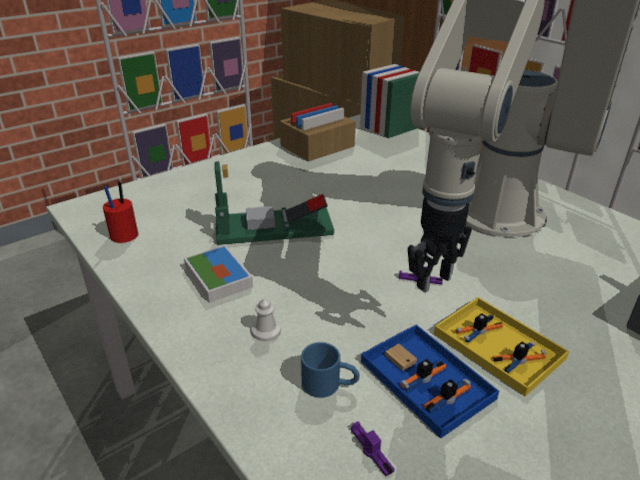

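The tag lies flat in the blue tray beside the two shut clips, and the open clips lie in the yellow tray. The lighthouse, mug and postcards are where they started, and the robot is clear of everything.

```bash
python3 -c "
from h import *
job.sign_off();print(sense()['clock'])"
```

```text
the job is handed in; nothing more can be done
the job is handed in; nothing more can be done
```

I sorted the clips, pressed the tag and handed the job in at about 42 s. There were four clips: the two shut ones are in the blue tray and the two open ones in the yellow tray.

- **Clips:** one open clip was knocked about 25 mm aside before I reached it, so I measured it again before gripping. The last pictures show all four flat in their trays with jaws as found.
- **Pressing:** I re-gripped the tag once to centre it on the anvil, and it then measured within 1 mm of the middle. I held the pedal at its stop for about 1.9 s at 19–42 N. The die came down on the tag, and the pedal and lever came back up afterwards.
- **Tag:** it lies flat in the blue tray with the shut clips.
- **Leave-alone items:** the lighthouse, mug, postcards and purple look-alikes show no change in the pictures, checked by eye only.

**Contact forces:** setting down one open clip and the tag each gave a brief contact of about 55 N on the tray floor through the held object. That is under the 120 N wrist limit, and nothing shifted in the pictures afterwards. The pedal push reached about 42 N at the fingertips. These readings are above the 40 N limit for the arm or gripper body, but in each case only the fingertips or the held object were pressing.

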